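# Set tea brick samples on the reader's turntable and shut the sample case

## Task

Every tea brick in the wooden sample case is due under the moisture reader: swing the hasp off the case and put its lid up, turn the reader's turntable half a turn by its red handle so that the empty nests come out from under the head and click into the loading detent, and lay each brick flat in a nest of its own. Then turn the loaded turntable back until it clicks home in its reading detent under the head, shut the case and swing the hasp back over the catch on the lid. Clear the hasp before lifting the lid, fold it over only once the lid is shut, and leave the tea caddy, the cup and the tea pick where they are.

Things in the scene. Friction and masses are not known exactly. Their poses are not given: they have to be found in the camera images.
- case: fixed plywood sample case, 150 x 300 mm, rim 55 mm high; origin at the centre of its underside, x from the front wall (robot side) to the far wall, y along it. Walls 10 mm, inner floor at z = 8 mm. 12 mm high cleats at both ends of the inside leave three places for bricks (x = -14, y = -85, 0, +85 mm), long side along x; beside each the middle 70 mm is free for fingers, 32 to 40 mm wide.
- lid (a joint): lid of the case, 150 x 300 x 10 mm, hinged along the case's far upper edge: 0 shut, grows as the front edge rises, 1.57 upright, stop at 1.9. A stiff hinge (about 0.24 N m, lid 250 g): it stays wherever it is left.
- lid_hinge (a point): point on the lid's hinge line, middle of the case's length (case frame 75, 0, 55.5 mm); turns with the lid; when shut its axes are those of the case.
- lid_knob (a point): centre of the red T-knob on the lid: a round bar, 24 mm diameter, 34 mm long along the hinge line, flat ended, on a 12 mm stem; when shut it lies 124 mm in front of the hinge line (towards -x of the case), 90 mm towards the case's +y, and 37 mm above the hinge line; its centre stands 27 mm off the lid's outer face.
- hasp (a joint): steel hasp hinged along the top of the case's front wall: 0 lying flat on the lid over the brass staple (shut), grows as it swings up and out towards the front, 1.57 upright, stop at 2.3. It weighs 60 g and stays where it is left (0.04 N m). It is clear of the lid's path from about 1.4 on.
- hasp_hinge (a point): middle of the hasp's hinge line (case frame -81, 0, 68.5 mm); turns with the hasp; when shut its axes are those of the case.
- hasp_tab (a point): grip point on the hasp's turned-up thumb tab (red sleeve): a plate 24 mm wide along the hinge line and 5 mm thick that stands 38 mm up from the end of the 56 mm long, 28 mm wide strap; this point is 53.5 mm out from the hinge line along the strap and 28 mm off the strap. When shut the tab stands upright on the lid. Pinched across its 24 mm width it can pivot between the fingers.
- reader: fixed moisture reader with its turntable; origin on the bench below the turntable's axis, z up. A white reading head, 280 x 160 x 34 mm, stands over the +y side (y from 60 to 220 mm, x within 140 mm, z from 102 to 136 mm) on two green posts behind the disc. A spring plunger sits beside the rim at +x.
- turntable (a joint): turntable disc, 344 mm diameter, 12 mm thick, turns about the vertical; grows counter-clockwise seen from above. Detents: 0 = reading (nests under the head), 3.1416 = loading (nests on the reader's -y side); stops 0.15 rad beyond each. A spring plunger pulls the disc home from within 0.04 rad and lets go at about 0.7 N m; elsewhere the disc turns against 0.08 N m and stays where left.
- turntable_axis (a point): centre of the disc's top face, 46 mm above the bench; turns with the disc.
- handle (a point): grip point of the red upright handle on the disc: a round grip, 22 mm diameter, its top 62 mm above the disc; the point is 46 mm above the disc on the grip's axis, 110 mm from the turntable's axis (disc's -x). In the reading detent the handle is on the reader's -x side, in the loading detent on its +x side; between them it passes the -y side, away from the head.
- nest_1 (a point): centre of the floor of nest 1 (the disc's top face), at -75 mm along the disc's x and 78 mm along its y; the point's x is the nest's long direction, z up. It holds one brick with 3 mm play all round between 10 mm high black stops at its ends and corners; along the middle 60 mm of its long sides 30 mm is free for fingers.
- nest_2 (a point): centre of the floor of nest 2 (the disc's top face), at 0 mm along the disc's x and 78 mm along its y; the point's x is the nest's long direction, z up. It holds one brick with 3 mm play all round between 10 mm high black stops at its ends and corners; along the middle 60 mm of its long sides 30 mm is free for fingers.
- nest_3 (a point): centre of the floor of nest 3 (the disc's top face), at +75 mm along the disc's x and 78 mm along its y; the point's x is the nest's long direction, z up. It holds one brick with 3 mm play all round between 10 mm high black stops at its ends and corners; along the middle 60 mm of its long sides 30 mm is free for fingers.
- brick_1: pressed tea brick, dark brown with a cream and red paper band, 90 x 45 x 25 mm, about 110 g; origin at the centre of its underside, x along its length, z up. May be absent.
- brick_2: pressed tea brick, dark brown with a cream and red paper band, 90 x 45 x 25 mm, about 110 g; origin at the centre of its underside, x along its length, z up. May be absent.
- brick_3: pressed tea brick, dark brown with a cream and red paper band, 90 x 45 x 25 mm, about 110 g; origin at the centre of its underside, x along its length, z up. May be absent.
- caddy: bystander: green tea caddy, 68 mm diameter, 105 mm high; origin at the centre of its underside.
- cup: bystander: white tea cup, 72 mm diameter, 55 mm high; origin at the centre of its underside.
- tea_pick: bystander: lying tea pick, wooden handle 22 mm thick and 100 mm long with a 85 mm steel spike; origin near its middle, x along it.

How it is judged:
On the way, in this order (a step that is already met when the one before it is completed fails the run):
1. the case is open (hasp swung clear, lid up) and the turntable sits in its loading detent (value of joint hasp above 1.3 rad and value of joint lid above 1.1 rad and value of joint turntable between 3.1016 and 3.1816 rad), for 0.2 s.
2. every brick lies in a nest of the turntable, still in the loading detent (((distance between brick_1 and nest_1 below 0.01 m and angle between the x axis of brick_1 and the x axis of nest_1, either way round below 0.17 rad) or (distance between brick_1 and nest_2 below 0.01 m and angle between the x axis of brick_1 and the x axis of nest_2, either way round below 0.17 rad) or (distance between brick_1 and nest_3 below 0.01 m and angle between the x axis of brick_1 and the x axis of nest_3, either way round below 0.17 rad)) and ((distance between brick_2 and nest_1 below 0.01 m and angle between the x axis of brick_2 and the x axis of nest_1, either way round below 0.17 rad) or (distance between brick_2 and nest_2 below 0.01 m and angle between the x axis of brick_2 and the x axis of nest_2, either way round below 0.17 rad) or (distance between brick_2 and nest_3 below 0.01 m and angle between the x axis of brick_2 and the x axis of nest_3, either way round below 0.17 rad)) and ((distance between brick_3 and nest_1 below 0.01 m and angle between the x axis of brick_3 and the x axis of nest_1, either way round below 0.17 rad) or (distance between brick_3 and nest_2 below 0.01 m and angle between the x axis of brick_3 and the x axis of nest_2, either way round below 0.17 rad) or (distance between brick_3 and nest_3 below 0.01 m and angle between the x axis of brick_3 and the x axis of nest_3, either way round below 0.17 rad)) and value of joint turntable between 3.1016 and 3.1816 rad), for 0.2 s.
3. the turntable is back in its reading detent with every brick in its nest (((distance between brick_1 and nest_1 below 0.01 m and angle between the x axis of brick_1 and the x axis of nest_1, either way round below 0.17 rad) or (distance between brick_1 and nest_2 below 0.01 m and angle between the x axis of brick_1 and the x axis of nest_2, either way round below 0.17 rad) or (distance between brick_1 and nest_3 below 0.01 m and angle between the x axis of brick_1 and the x axis of nest_3, either way round below 0.17 rad)) and ((distance between brick_2 and nest_1 below 0.01 m and angle between the x axis of brick_2 and the x axis of nest_1, either way round below 0.17 rad) or (distance between brick_2 and nest_2 below 0.01 m and angle between the x axis of brick_2 and the x axis of nest_2, either way round below 0.17 rad) or (distance between brick_2 and nest_3 below 0.01 m and angle between the x axis of brick_2 and the x axis of nest_3, either way round below 0.17 rad)) and ((distance between brick_3 and nest_1 below 0.01 m and angle between the x axis of brick_3 and the x axis of nest_1, either way round below 0.17 rad) or (distance between brick_3 and nest_2 below 0.01 m and angle between the x axis of brick_3 and the x axis of nest_2, either way round below 0.17 rad) or (distance between brick_3 and nest_3 below 0.01 m and angle between the x axis of brick_3 and the x axis of nest_3, either way round below 0.17 rad)) and value of joint turntable between -0.04 and 0.04 rad), for 0.2 s.
At the end, for the whole second after the job is handed in: every brick lies at rest flat in a nest of its own (within 10 mm of the nest's centre and 10 degrees of its direction, either way round), the turntable is in its reading detent (0 within 0.04 rad), the lid is shut (below 0.05 rad) and the hasp lies over the staple on it (below 0.10 rad) (all of step 3 and value of joint lid below 0.05 rad and value of joint hasp below 0.1 rad and linear speed of each of brick_1, brick_2, brick_3 below 0.02 m/s); the robot touches nothing.
It fails at once if the tea caddy is pushed more than 30 mm from its place (distance of caddy from where it was at the start of the episode above 0.03 m).
It fails at once if the cup is pushed more than 30 mm from its place (distance of cup from where it was at the start of the episode above 0.03 m).
It fails at once if the tea pick is pushed more than 30 mm from its place (distance of tea_pick from where it was at the start of the episode above 0.03 m).
It fails at once if the lid is raised, or still up, while the hasp lies across its path (value of joint lid above 0.12 rad and value of joint hasp below 1.1 rad).
Of brick_1, brick_2, brick_3 only 2 to 3 are there at a start; the rules pass over those that are not, and their reading is None.
At some moment in a run one of brick_1, brick_2, brick_3 may be knocked a few centimetres aside while the robot is not near it.
Once in a run the grip may slacken for a moment while it holds something.
It also fails if it takes over 210 s, if anything falls off the work surface, if the arm or the gripper's body presses on something with over 40 N, if the wrist force passes 120 N, or if a joint passes its speed limit or range.

## Robot

A 7-joint arm with a two-finger parallel gripper is mounted at the origin on the work surface. World frame = base frame: x ahead of the robot, y to its left, z up, the work surface at z = 0. Lengths are in m, angles in rad, forces in N, time in s.
With the tool pointing down it reaches from about 0.425 to 0.925 m from the base axis. Payload 6.8 kg.
Tool frame: the origin (TCP) lies on the mounting face of the last link; the fingertips stand 173 mm ahead of it and the grasp point (between the pads) lies 155 mm ahead of it (grip_point_offset is the distance from the TCP to the grasp point, in m); x points along the fingers, z is the direction in which the jaws open and shut, and the axes are right-handed (so a half turn about x gives the same grasp; the last joint's range is limited). The gripper opens to 85 mm and grips with 20 to 120 N. Pads are 22 mm wide; open, the fingers measure 114 mm over their backs; the gripper's body (76 mm by 85 mm) begins 54 mm behind the grasp point. The pads swing forward as they close: fully open they stand 13 mm farther back than shut.
Start: joints at [1.207, 0.477, 0.022, 1.555, -0.011, 1.109, -0.083], TCP at [0.171, -0.653, 0.405] pointing down, gripper open.
Joint ranges: [-2.96, 2.96], [-0.34, 2.1], [-1.41, 1.46], [0.24, 2.44], [-1.37, 4.51], [0.17, 1.92], [-2.96, 2.96]. Speed limits (rad/s): [2.39, 2.39, 3.14, 3.14, 3.14, 3.14, 3.14].

## Interface

Orientations are given as a rotation vector (axis times angle).
In Python, from bench import * gives the robot as it stands. The module is installed in compiled form; this text tells all that it offers.
- The arm moves only by the tool servo_tool, never from a script. Its argument "motion" is a list of rows, each a list of 5 numbers: the shift along the tool's x, y, z in m, then the turn about the tool's x in degrees, then the gripper command: -1 is fully open, 1 is shut, values between are in proportion. In form: [[dx, dy, dz, turn, fingers], ...]. A call has 1 to 8 rows; each row is the pose to reach, as a shift and turn from the pose measured when the call began, along the tool's axes at that moment; what a row does not reach only later rows make up. A row lasts 1/10 s, in which the tool goes at most 50 mm and 8.59 degrees, less where a joint would pass 70% of its speed; a pose out of reach is approached as far as the arm can. A call with a gripper value outside its range is refused whole. The fingers move at their own pace and stop on an object; "force" is the grip in N (left out, the last holds). Time passes only in rows, so rows that repeat a pose let the fingers close. It gives the time, the measured TCP pose, the force and the opening at its end, in the units of the state.
- get_obs(): the state, without advancing time (a new reading comes with each control period).
- grab_frame(name): name is "scene" or "top"; returns the picture (480x640x3 uint8, red, green, blue); there is no depth.
- camera_params(name): a dict with "mtx" (3x3 intrinsics, pixels), "world_to_cam" (4x4, takes a point from world to camera coordinates). Camera axes: x right, y down, z forward; pixel columns grow to the right and rows downward; lengths in m; the calibration is good to about 2 mm. A picture is of the moment at which its call begins. camera_params takes no time and is no camera call.
- hand_in(): hands the job in, once; it reports no verdict.
The state is a dict: "clock": time; "joints": joint angles; "qvel": joint speeds; "tau": joint torques, N m; "tcp_pos": TCP position; "orientation": TCP orientation; "contact_force": force on the tool from outside, world axes, zero at the start; "moment": the same for the moment, N m; "grip_width": finger opening in m.
Only numpy, scipy, OpenCV 4.12 (cv2) and the standard library are available. Lean on these libraries where they do the work, as an engineer would, in place of code of your own. Each camera call takes 0.05 s, during which the arm holds its last target. There are 200 camera calls.

## Working session

There is one attempt and no reset: what is moved stays moved. The work goes in short steps, Python scripts to look and compute and a tool call to move; the robot and the scene stay as the last step left them, time stands still between calls to the robot, and variables do not carry over. Pictures are saved under pics/ and viewed, about 12 in all and at most 16, crops included, and the job is handed in when it is done.

Besides the shell and the picture viewer there is one more tool, called after "Request:" as name(argument=value, ...) on one line, values as JSON. servo_tool: Moves the arm, as the interface text tells. Its arguments: {"type":"object","properties":{"motion":{"type":"array","items":{"type":"array","items":{"type":"number"}}},"force":{"type":"number"}},"required":["motion"]}

```bash
mkdir -p pics; python3 - <<'E'
from bench import *
import cv2
for n in("scene","top"):
    cv2.imwrite(f"pics/{n}0.png",cv2.cvtColor(grab_frame(n),cv2.COLOR_RGB2BGR)); p=camera_params(n); print(n,p["mtx"].round(1).tolist(),p["world_to_cam"].round(4).tolist())
o=get_obs(); print({k:(v.round(3).tolist() if hasattr(v,'round') and hasattr(v,'tolist') else v) for k,v in o.items()})
E
```

```text
scene [[607.5, 0.0, 308.0], [0.0, 607.5, 237.2], [0.0, 0.0, 1.0]] [[0.6374, 0.7703, -0.0164, -0.3571], [0.5657, -0.4823, -0.6688, -0.2701], [-0.5231, 0.417, -0.7433, 1.3991], [0.0, 0.0, 0.0, 1.0]]
top [[554.5, 0.0, 318.4], [0.0, 554.5, 249.3], [0.0, 0.0, 1.0]] [[0.015, -0.9999, 0.0074, -0.027], [-0.9979, -0.0154, -0.0631, 0.6029], [0.0632, -0.0065, -0.998, 1.2737], [0.0, 0.0, 0.0, 1.0]]
{'clock': 0.1, 'joints': [1.207, 0.478, 0.022, 1.556, -0.011, 1.109, -0.083], 'qvel': [-0.001, -0.002, 0.001, -0.002, 0.0, -0.002, -0.001], 'tau': [0.005, -59.775, 1.613, -28.195, 0.013, 0.005, 0.0], 'tcp_pos': [0.171, -0.653, 0.404], 'orientation': [1.02, 1.321, -1.018], 'contact_force': [1.07, 0.378, 0.063], 'moment': [-0.039, -0.026, -0.042], 'grip_width': 0.08515553691925531}
```

View pics/scene0.png

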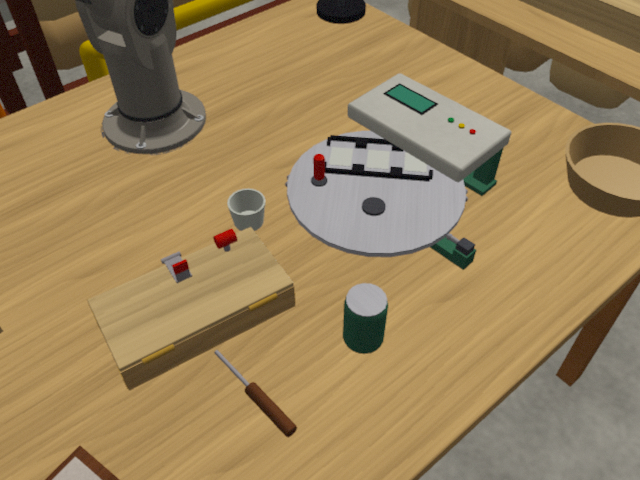

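View pics/top0.png

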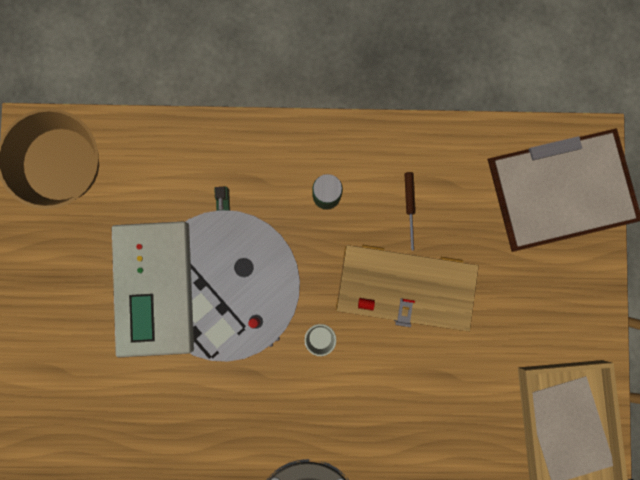

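```bash
cat > h.py <<'E'
from bench import *
import cv2, numpy as np
from scipy.optimize import least_squares
from scipy.spatial.transform import Rotation as R
P={n:camera_params(n) for n in("scene","top")}
def proj(n,p):
    p=np.atleast_2d(p); T=np.array(P[n]["world_to_cam"]); c=p@T[:3,:3].T+T[:3,3]; q=c@np.array(P[n]["mtx"]).T; return q[:,:2]/q[:,2:]
def ray(n,uv,z):
    T=np.array(P[n]["world_to_cam"]); d=T[:3,:3].T@np.linalg.inv(P[n]["mtx"])@np.array([*uv,1.]); o=-T[:3,:3].T@T[:3,3]; return o+d*(z-o[2])/d[2]
def W(f,p):  # planar frame (x,y,yaw) -> world
    p=np.atleast_2d(p).astype(float); c,s=np.cos(f[2]),np.sin(f[2]); return np.c_[f[0]+c*p[:,0]-s*p[:,1],f[1]+s*p[:,0]+c*p[:,1],p[:,2]]
def blobs(img,amin=15):
    hsv=cv2.cvtColor(img,cv2.COLOR_RGB2HSV); m=(((hsv[...,0]<6)|(hsv[...,0]>174))&(hsv[...,1]>190)&(hsv[...,2]>90)).astype(np.uint8)
    n,_,st,c=cv2.connectedComponentsWithStats(m); return [(st[i,4],c[i].round(1).tolist()) for i in range(1,n) if st[i,4]>=amin]
def crop(img,x0,y0,x1,y1,k,fn):
    cv2.imwrite(fn,cv2.cvtColor(cv2.resize(img[y0:y1,x0:x1],None,fx=k,fy=k,interpolation=cv2.INTER_CUBIC),cv2.COLOR_RGB2BGR))
E
python3 - <<'E'
from h import *
t=cv2.cvtColor(cv2.imread("pics/top0.png"),cv2.COLOR_BGR2RGB);s=cv2.cvtColor(cv2.imread("pics/scene0.png"),cv2.COLOR_BGR2RGB)
print("top",blobs(t));print("scene",blobs(s))
crop(t,105,180,485,365,2.1,"pics/tc.png");crop(s,80,70,520,390,1.8,"pics/sc.png")
E
```

```text
top [(np.int32(123), [365.8, 304.2]), (np.int32(20), [408.4, 300.2]), (np.int32(50), [252.6, 322.7])]
scene [(np.int32(17), [472.1, 131.2]), (np.int32(87), [317.3, 160.9]), (np.int32(224), [224.4, 237.4]), (np.int32(35), [179.1, 263.2])]
```

View pics/tc.png

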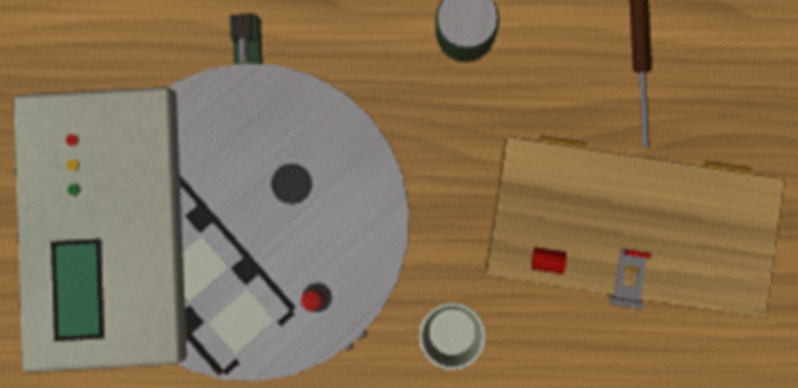

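View pics/sc.png

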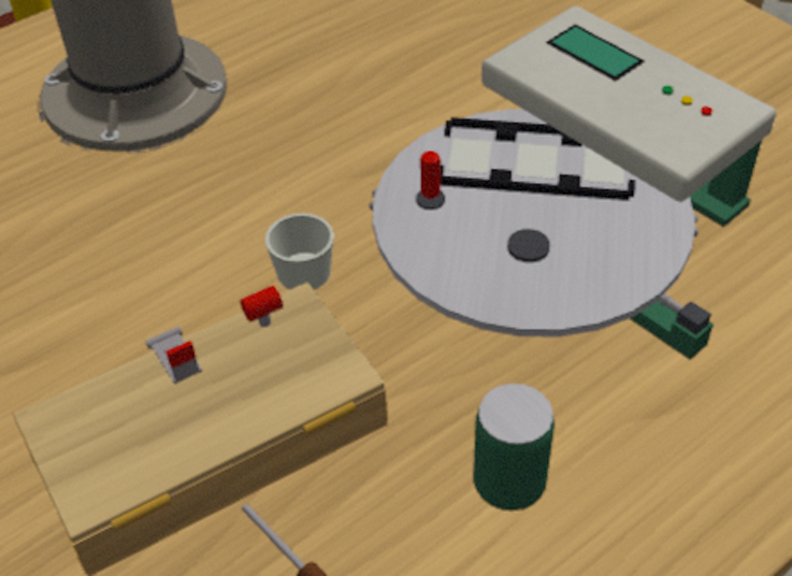

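```bash
cat >> h.py <<'E'
def rt(v): return np.round(v,4).tolist()
E
python3 - <<'E'
from h import *
C=np.array([[.075,.15,.0655],[.075,-.15,.0655],[-.075,-.15,.0655],[-.075,.15,.0655]])
ct=np.array([[346.4,245.7],[477.9,265.7],[470.2,330.5],[337.4,310.5]]); cs=np.array([[293.9,283.3],[121.7,364.4],[90,302.2],[251,230]])
K=np.array([[-.049,.09,.0925]]); T=np.array([[-.0275,0,.0965+.004]])
def fc(f): return np.r_[proj("top",W(f,C))-ct, proj("scene",W(f,C))-cs, proj("top",W(f,K))-[365.8,304.2], proj("scene",W(f,K))-[224.4,237.4]].ravel()
r=least_squares(fc,[.55,-.15,-.15],loss="soft_l1"); print("case",rt(r.x)); print(fc(r.x).reshape(-1,2).round(1).tolist()); case=r.x
print("tab px",proj("top",W(case,T)),proj("scene",W(case,T)))
H=np.array([[.14,.22,.136],[.14,.06,.136],[-.14,.06,.136],[-.14,.22,.136]])
ht=np.array([[111.7,226.2],[186.9,221.9],[192.1,351],[116,356.7]]); hs=np.array([[509.4,133.9],[458.9,171.1],[348.9,107.8],[399.4,74.4]])
def fr(f):
    d=[*f[:2],f[2]+f[3]]
    return np.r_[proj("top",W(f,H))-ht,proj("scene",W(f,H))-hs,proj("top",W(d,[[-.11,0,.046]]))-[256,321.4],proj("scene",W(d,[[-.11,0,.046]]))-[318.9,180]].ravel()
r=least_squares(fr,[.55,.2,0,.6],loss="soft_l1"); print("reader",rt(r.x)); print(fr(r.x).reshape(-1,2).round(1).tolist())
np.savez("fit.npz",case=case,reader=r.x)
d=[*r.x[:2],r.x[2]+r.x[3]]
print("handle",rt(W(d,[[-.11,0,.092]])),"tab",rt(W(case,[[-.0275,0,.0965]])),"knob",rt(W(case,K)))
for n,uv,z in(("top",(320,333),.055),("top",(327,189),.105)): print(ray(n,uv,z).round(3))
o=get_obs(); print(R.from_rotvec(o["orientation"]).as_matrix().round(4).tolist())
E
```

```text
case [0.5207, -0.2163, -0.1424]
[[-0.8, -3.1], [-0.6, -2.2], [-2.2, -0.6], [-2.1, -1.7], [-1.6, -1.8], [-5.2, 3.1], [-5.0, -4.6], [-1.4, -5.0], [-1.2, -2.4], [-0.5, 0.1]]
tab px [[407.35365334 298.63694837]] [[178.90548985 264.76408019]]
reader [0.5225, 0.1935, 0.0701, 0.6274]
[[-0.3, -4.1], [0.0, -3.8], [0.2, -0.1], [-0.3, -1.4], [1.0, -3.1], [-0.8, -0.0], [-5.7, -4.2], [-3.0, -3.0], [-0.8, -1.0], [-2.7, -0.2]]
handle [[0.4382, 0.1228, 0.092]] tab [[0.4935, -0.2124, 0.0965]] knob [[0.485, -0.1203, 0.0925]]
[ 0.413 -0.024  0.055]
[ 0.73  -0.034  0.105]
[[-0.0005, 0.9674, 0.2531], [0.0015, 0.2531, -0.9674], [-1.0, -0.0001, -0.0016]]
```

```bash
cat >> h.py <<'E'
f=np.load("fit.npz"); case,reader=f["case"],f["reader"]
def overlay(img,n,x0,y0,x1,y1,k,case=case,reader=reader):
    im=cv2.resize(img[y0:y1,x0:x1],None,fx=k,fy=k,interpolation=cv2.INTER_CUBIC).copy()
    def pl(p,col,cl=True): cv2.polylines(im,[((proj(n,p)-[x0,y0]+.5)*k).round().astype(int)],cl,col,1)
    C=np.array([[.075,.15],[.075,-.15],[-.075,-.15],[-.075,.15]])
    for z in(.0655,0): pl(W(case,np.c_[C,[z]*4]),(255,0,255))
    for z in(.136,.102): pl(W(reader,[[.14,.22,z],[.14,.06,z],[-.14,.06,z],[-.14,.22,z]]),(0,0,255))
    a=np.linspace(0,6.28,80); pl(W(reader,np.c_[.172*np.cos(a),.172*np.sin(a),a*0+.046]),(0,255,255))
    d=[*reader[:2],reader[2]+reader[3]]
    for x in(-.075,0,.075): pl(W(d,[[x-.0225,.033,.046],[x+.0225,.033,.046],[x+.0225,.123,.046],[x-.0225,.123,.046]]),(0,255,0))
    pl(W(d,[[-.11,0,.046],[-.11,0,.108]]),(0,255,0),False)
    return im
E
python3 - <<'E'
from h import *
t=cv2.cvtColor(cv2.imread("pics/top0.png"),cv2.COLOR_BGR2RGB);s=cv2.cvtColor(cv2.imread("pics/scene0.png"),cv2.COLOR_BGR2RGB)
a=overlay(t,"top",105,200,485,365,1.8); b=overlay(s,"scene",80,70,520,390,1.0)
im=np.zeros((600,800,3),np.uint8); im[:a.shape[0],:a.shape[1]]=a
b=overlay(s,"scene",80,215,310,380,1.8); im[297:297+b.shape[0],:b.shape[1]]=b
b=overlay(s,"scene",280,70,520,250,1.6); im[300:300+b.shape[0],416:800]=b
cv2.imwrite("pics/ov.png",im[...,::-1])
E
```

```text
(no output)
```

View pics/ov.png

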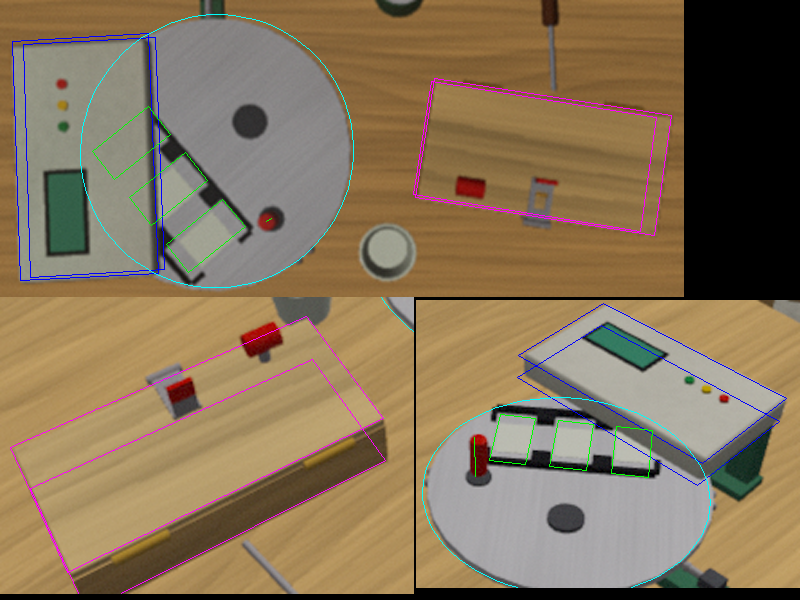

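```bash
cat >> h.py <<'E'
def pose():
    o=get_obs(); M=R.from_rotvec(o["orientation"]).as_matrix(); return o,M,np.array(o["tcp_pos"])+.155*M[:,0]
def go(p,jaw=None):
    """world grasp-point target, jaw axis angle (deg, world) -> row"""
    o,M,g=pose(); d=M.T@(np.array(p).ravel()-g); a=np.degrees(np.arctan2(M[1,2],M[0,2])); t=0 if jaw is None else (a-jaw+90)%180-90
    return np.r_[d.round(4),round(t,1)].tolist()
def st():
    o,M,g=pose(); print("t",round(o["clock"],1),"grip",rt(g),"jaw",round(np.degrees(np.arctan2(M[1,2],M[0,2])),1),"F",np.round(o["contact_force"],1).tolist(),"w",round(o["grip_width"],4),"tilt",round(M[2,0],4),"j",np.round(o["joints"],2).tolist())
cy=np.degrees(case[2])+90; ry=np.degrees(reader[2])
E
python3 - <<'E'
from h import *
st(); print(go([.4905,-.212,.2],cy))
E
```

```text
t 0.1 grip [0.1707, -0.6526, 0.2488] jaw -75.3 F [1.1, 0.4, 0.1] w 0.0852 tilt -1.0 j [1.21, 0.48, 0.02, 1.56, -0.01, 1.11, -0.08]
[0.0493, 0.4209, -0.3452, 22.8]
```

Request:
servo_tool(motion=[[0.049, 0.421, -0.345, 22.8, -0.2], [0.049, 0.421, -0.345, 22.8, -0.2], [0.049, 0.421, -0.345, 22.8, -0.2], [0.049, 0.421, -0.345, 22.8, -0.2], [0.049, 0.421, -0.345, 22.8, -0.2], [0.049, 0.421, -0.345, 22.8, -0.2], [0.049, 0.421, -0.345, 22.8, -0.2], [0.049, 0.421, -0.345, 22.8, -0.2]], force=40)

```text
clock: 0.9
tcp_pos: [0.4055, -0.3288, 0.3683]
orientation: [1.314, 1.14, -1.313]
contact_force: [0.8, -0.2, -0.2]
grip_width: 0.0511
```

```bash
python3 - <<'E'
from h import *
st(); print(go([.4905,-.212,.2],cy),go([.4905,-.212,.0985],cy))
E
```

```text
t 0.9 grip [0.4054, -0.3286, 0.2133] jaw -98.1 F [0.8, -0.2, -0.2] w 0.0511 tilt -1.0 j [0.61, 0.27, -0.06, 1.95, 0.02, 0.92, -1.17]
[0.0135, 0.0677, -0.1274, 0.0] [0.115, 0.0678, -0.1273, 0.0]
```

Continue to above the tab, settle, then photograph to check alignment.

Request:
servo_tool(motion=[[0.013, 0.068, -0.127, 0, -0.2], [0.013, 0.068, -0.127, 0, -0.2], [0.013, 0.068, -0.127, 0, -0.2], [0.013, 0.068, -0.127, 0, -0.2], [0.073, 0.068, -0.127, 0, -0.2], [0.073, 0.068, -0.127, 0, -0.2], [0.073, 0.068, -0.127, 0, -0.2]])

```text
clock: 1.6
tcp_pos: [0.4895, -0.2128, 0.2937]
orientation: [1.313, 1.145, -1.317]
contact_force: [0.0, 0.0, 1.3]
grip_width: 0.0515
```

```bash
python3 - <<'E'
from h import *
st(); print(go([.4905,-.212,.0985],cy))
s=grab_frame("scene"); t=grab_frame("top"); print(blobs(s))
a=s[150:350,80:330]; b=t[200:400,300:500]
im=np.hstack([cv2.resize(a,(440,352)),cv2.resize(b,(352,352))]); cv2.imwrite("pics/p1.png",im[...,::-1])
E
```

```text
t 1.6 grip [0.4886, -0.2123, 0.1387] jaw -98.2 F [0.0, 0.0, 1.3] w 0.0515 tilt -1.0 j [0.39, 0.39, -0.12, 1.98, 0.06, 0.78, -1.48]
[0.0402, 0.0021, -0.0005, -0.0]
[(np.int32(17), [472.1, 131.2]), (np.int32(154), [318.0, 164.9]), (np.int32(246), [224.5, 237.8]), (np.int32(37), [179.1, 263.4])]
```

View pics/p1.png

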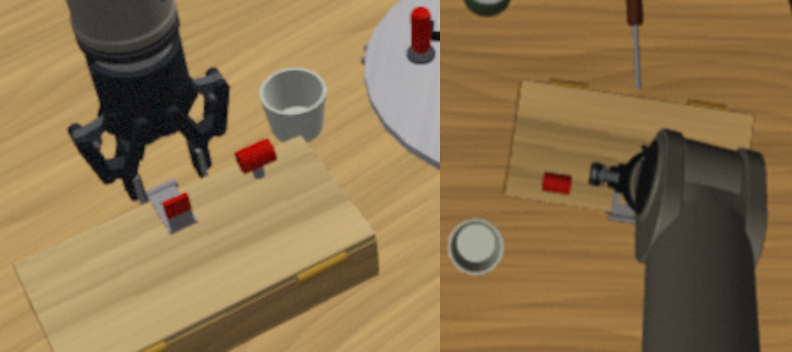

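Request:
servo_tool(motion=[[0.039, 0.003, 0, 0, -0.2], [0.039, 0.003, 0, 0, -0.2], [0.039, 0.003, 0, 0, 0.8], [0.039, 0.003, 0, 0, 0.8], [0.039, 0.003, 0, 0, 0.8], [0.039, 0.003, 0, 0, 0.8], [0.039, 0.003, 0, 0, 0.8], [0.039, 0.003, 0, 0, 0.8]], force=30)

```text
clock: 2.5
tcp_pos: [0.4947, -0.214, 0.2584]
orientation: [1.316, 1.136, -1.312]
contact_force: [3.3, -0.8, 6.1]
grip_width: 0.0232
```

```bash
cat >> h.py <<'E'
def arc(fn,angs,jaw):
    """rows from the present grip point along fn(angle), relative to fn(angs[0])"""
    _,M,_=pose(); p0=fn(angs[0])
    for a in angs[1:]: print([*(M.T@(fn(a)-p0)).round(3),0],end=" ")
    print()
def hasp(a): return W(case,[[-.081+.0535*np.cos(a)-.028*np.sin(a),0,.0685+.0535*np.sin(a)+.028*np.cos(a)]])[0]
def knob(a): return W(case,[[.075-.124*np.cos(a)+.037*np.sin(a),.09,.0555+.124*np.sin(a)+.037*np.cos(a)]])[0]
E
python3 - <<'E'
from h import *
st(); arc(hasp,np.linspace(0,2.1,17),cy)
E
```

```text
t 2.5 grip [0.4951, -0.2139, 0.1034] jaw -98.2 F [3.3, -0.8, 6.1] w 0.0232 tilt -1.0 j [0.39, 0.45, -0.12, 2.0, 0.08, 0.7, -1.49]
[np.float64(-0.007), np.float64(-0.004), np.float64(-0.0), 0] [np.float64(-0.013), np.float64(-0.009), np.float64(-0.0), 0] [np.float64(-0.018), np.float64(-0.015), np.float64(-0.0), 0] [np.float64(-0.023), np.float64(-0.021), np.float64(-0.0), 0] [np.float64(-0.027), np.float64(-0.028), np.float64(0.0), 0] [np.float64(-0.03), np.float64(-0.036), np.float64(0.0), 0] [np.float64(-0.032), np.float64(-0.043), np.float64(0.0), 0] [np.float64(-0.032), np.float64(-0.051), np.float64(0.0), 0] [np.float64(-0.032), np.float64(-0.059), np.float64(0.0), 0] [np.float64(-0.031), np.float64(-0.067), np.float64(0.0), 0] [np.float64(-0.029), np.float64(-0.074), np.float64(0.0), 0] [np.float64(-0.026), np.float64(-0.082), np.float64(0.0), 0] [np.float64(-0.021), np.float64(-0.088), np.float64(0.0), 0] [np.float64(-0.016), np.float64(-0.095), np.float64(0.0), 0] [np.float64(-0.011), np.float64(-0.1), np.float64(0.0), 0] [np.float64(-0.004), np.float64(-0.105), np.float64(0.0), 0]
```

Request:
servo_tool(motion=[[-0.007, -0.004, 0, 0, 0.8], [-0.013, -0.009, 0, 0, 0.8], [-0.018, -0.015, 0, 0, 0.8], [-0.023, -0.021, 0, 0, 0.8], [-0.027, -0.028, 0, 0, 0.8], [-0.03, -0.036, 0, 0, 0.8], [-0.032, -0.043, 0, 0, 0.8], [-0.032, -0.051, 0, 0, 0.8]])

```text
clock: 3.3
tcp_pos: [0.4447, -0.2069, 0.2915]
orientation: [1.317, 1.133, -1.309]
contact_force: [5.8, -1.2, 5.5]
grip_width: 0.0234
```

```bash
python3 - <<'E'
from h import *
st();  arc(hasp,[1.05]+list(np.linspace(1.15,2.0,7)),cy); print(go(hasp(2.0)+[0,0,.005]))
E
```

```text
t 3.3 grip [0.4457, -0.207, 0.1365] jaw -98.2 F [5.8, -1.2, 5.5] w 0.0234 tilt -1.0 j [0.42, 0.33, -0.13, 2.09, 0.06, 0.72, -1.46]
[np.float64(0.0), np.float64(-0.006), np.float64(0.0), 0] [np.float64(0.001), np.float64(-0.015), np.float64(0.0), 0] [np.float64(0.003), np.float64(-0.023), np.float64(0.0), 0] [np.float64(0.007), np.float64(-0.031), np.float64(0.0), 0] [np.float64(0.011), np.float64(-0.038), np.float64(0.0), 0] [np.float64(0.017), np.float64(-0.044), np.float64(0.0), 0] [np.float64(0.023), np.float64(-0.05), np.float64(0.0), 0] 
[0.0256, -0.0533, -0.0014, 0.0]
```

Request:
servo_tool(motion=[[0, -0.006, 0, 0, 0.8], [0.002, -0.015, 0, 0, 0.8], [0.005, -0.023, 0, 0, 0.8], [0.008, -0.031, 0, 0, 0.8], [0.013, -0.038, 0, 0, 0.8], [0.018, -0.045, 0, 0, 0.8], [0.023, -0.051, 0, 0, 0.8], [0.023, -0.051, 0, 0, 0.8]])

```text
clock: 4.1
tcp_pos: [0.3926, -0.1997, 0.2677]
orientation: [1.316, 1.135, -1.312]
contact_force: [-1.9, -1.5, 3.8]
grip_width: 0.0228
```

```bash
python3 - <<'E'
from h import *
st(); t=grab_frame("top"); s=grab_frame("scene"); print(blobs(s),blobs(t))
cv2.imwrite("pics/p2.png",cv2.resize(s[150:350,80:330],(750,600))[...,::-1])
for a in(1.6,1.8,2,2.2): print(a,proj("scene",hasp(a)),proj("top",hasp(a)))
E
```

```text
t 4.1 grip [0.3932, -0.1997, 0.1127] jaw -98.3 F [-1.9, -1.5, 3.8] w 0.0228 tilt -1.0 j [0.44, 0.3, -0.13, 2.21, 0.06, 0.63, -1.45]
[(np.int32(18), [472.0, 131.3]), (np.int32(116), [317.1, 162.9]), (np.int32(20), [322.5, 171.6]), (np.int32(77), [156.0, 223.0]), (np.int32(237), [224.4, 237.6])] [(np.int32(124), [365.8, 304.2]), (np.int32(49), [252.8, 322.8])]
1.6 [[156.81449304 224.1821449 ]] [[403.26082816 337.56551036]]
1.8 [[155.42332831 223.38265565]] [[402.0643532  341.85002978]]
2 [[154.62824066 223.90513918]] [[400.85599872 345.26831625]]
2.2 [[154.44183841 225.68644   ]] [[399.68890763 347.68816756]]
```

View pics/p2.png

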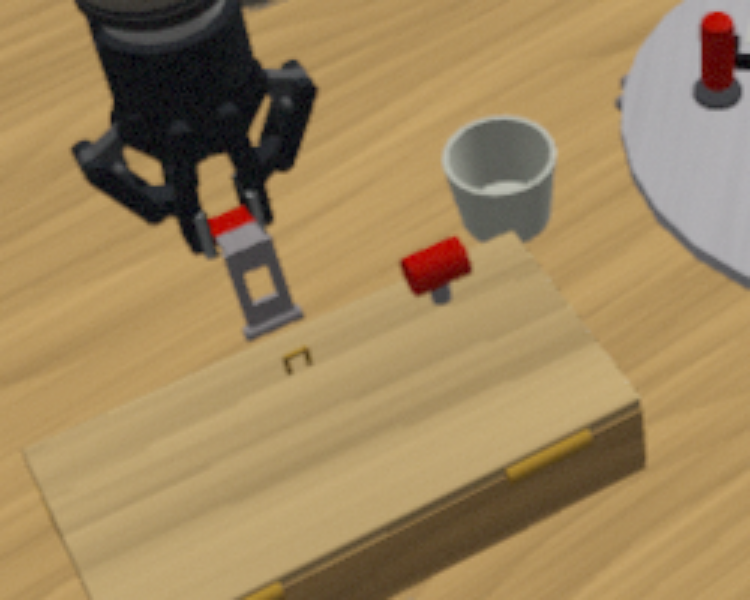

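Request:
servo_tool(motion=[[0, 0, 0, 0, -0.1], [0, 0, 0, 0, -0.3], [0, 0, 0, 0, -0.4], [-0.04, 0, 0, 0, -0.4], [-0.08, 0, 0, 0, -0.4], [-0.08, 0, 0, 0, -0.4]])

```text
clock: 4.8
tcp_pos: [0.3946, -0.2, 0.3524]
orientation: [1.318, 1.128, -1.307]
contact_force: [0.2, -0.4, 0.2]
grip_width: 0.06
```

```bash
python3 - <<'E'
from h import *
st(); print(go(knob(0)+[0,0,.06],cy),go(knob(0)+[0,0,.0],cy)); print(blobs(grab_frame("scene")))
E
```

```text
t 4.8 grip [0.3963, -0.2005, 0.1975] jaw -98.2 F [0.2, -0.4, 0.2] w 0.06 tilt -0.9999 j [0.45, 0.16, -0.14, 2.14, 0.03, 0.83, -1.42]
[0.0457, 0.0758, -0.0922, -0.1] [0.1057, 0.0751, -0.0923, -0.1]
[(np.int32(17), [471.9, 131.2]), (np.int32(128), [317.8, 163.7]), (np.int32(74), [155.7, 223.2]), (np.int32(238), [224.5, 237.5])]
```

Request:
servo_tool(motion=[[0.02, 0.037, -0.045, 0, -0.4], [0.046, 0.075, -0.092, 0, -0.4], [0.046, 0.075, -0.092, 0, -0.4], [0.103, 0.075, -0.092, 0, -0.4], [0.103, 0.075, -0.092, 0, -0.4], [0.103, 0.075, -0.092, 0, 0.5], [0.103, 0.075, -0.092, 0, 0.5], [0.103, 0.075, -0.092, 0, 0.5]], force=50)

```text
clock: 5.65
tcp_pos: [0.4815, -0.1208, 0.249]
orientation: [1.317, 1.129, -1.31]
contact_force: [-1.2, -3.3, -4.9]
grip_width: 0.033
```

Request:
servo_tool(motion=[[0, 0, 0, 0, 0.5], [0, 0, 0, 0, 0.5], [0, 0, 0, 0, 0.5]])

```text
clock: 5.95
tcp_pos: [0.4816, -0.1208, 0.2496]
orientation: [1.317, 1.128, -1.309]
contact_force: [0.0, -0.7, -2.6]
grip_width: 0.0333
```

```bash
python3 - <<'E'
from h import *
st(); arc(knob,np.linspace(0,1.7,25),cy)
E
```

```text
t 6.0 grip [0.483, -0.1213, 0.0946] jaw -98.3 F [0.0, -0.7, -2.6] w 0.0333 tilt -1.0 j [0.26, 0.41, -0.17, 2.1, 0.12, 0.63, -1.71]
[np.float64(-0.009), np.float64(0.003), np.float64(0.0), 0] [np.float64(-0.017), np.float64(0.007), np.float64(0.0), 0] [np.float64(-0.025), np.float64(0.011), np.float64(0.0), 0] [np.float64(-0.033), np.float64(0.016), np.float64(0.0), 0] [np.float64(-0.041), np.float64(0.021), np.float64(0.0), 0] [np.float64(-0.048), np.float64(0.027), np.float64(0.0), 0] [np.float64(-0.054), np.float64(0.033), np.float64(0.0), 0] [np.float64(-0.06), np.float64(0.04), np.float64(0.0), 0] [np.float64(-0.066), np.float64(0.047), np.float64(0.0), 0] [np.float64(-0.071), np.float64(0.055), np.float64(0.0), 0] [np.float64(-0.076), np.float64(0.062), np.float64(0.0), 0] [np.float64(-0.08), np.float64(0.071), np.float64(-0.0), 0] [np.float64(-0.083), np.float64(0.079), np.float64(-0.0), 0] [np.float64(-0.086), np.float64(0.088), np.float64(-0.0), 0] [np.float64(-0.088), np.float64(0.097), np.float64(-0.0), 0] [np.float64(-0.09), np.float64(0.106), np.float64(-0.0), 0] [np.float64(-0.091), np.float64(0.115), np.float64(-0.0), 0] [np.float64(-0.091), np.float64(0.124), np.float64(-0.0), 0] [np.float64(-0.091), np.float64(0.133), np.float64(-0.0), 0] [np.float64(-0.09), np.float64(0.142), np.float64(-0.0), 0] [np.float64(-0.088), np.float64(0.151), np.float64(-0.0), 0] [np.float64(-0.086), np.float64(0.16), np.float64(-0.0), 0] [np.float64(-0.083), np.float64(0.169), np.float64(-0.0), 0] [np.float64(-0.08), np.float64(0.177), np.float64(-0.0), 0]
```

Request:
servo_tool(motion=[[-0.009, 0.003, 0, 0, 0.5], [-0.017, 0.007, 0, 0, 0.5], [-0.025, 0.011, 0, 0, 0.5], [-0.033, 0.016, 0, 0, 0.5], [-0.041, 0.021, 0, 0, 0.5], [-0.048, 0.027, 0, 0, 0.5], [-0.054, 0.033, 0, 0, 0.5], [-0.06, 0.04, 0, 0, 0.5]])

```text
clock: 6.75
tcp_pos: [0.5202, -0.1262, 0.3099]
orientation: [1.316, 1.131, -1.312]
contact_force: [-2.5, 0.3, -8.7]
grip_width: 0.0332
```

```bash
python3 - <<'E'
from h import *
st();  print([go(knob(a)) for a in(.5667,1.133,1.7)])
for a in(.45,.5,.55,.6): print(a,proj("scene",knob(a)))
print(blobs(grab_frame("scene")))
E
```

```text
t 6.8 grip [0.5211, -0.1267, 0.1549] jaw -98.3 F [-2.5, 0.3, -8.7] w 0.0332 tilt -1.0 j [0.27, 0.37, -0.18, 1.97, 0.09, 0.8, -1.68]
[[0.0017, 0.0026, -0.0012, 0.0], [-0.0282, 0.0685, -0.0013, 0.0], [-0.0179, 0.1401, -0.0015, 0.0]]
0.45 [[228.02193511 227.65814028]]
0.5 [[228.94152574 227.4062273 ]]
0.55 [[229.95338235 227.33918874]]
0.6 [[231.05654523 227.4606948 ]]
[(np.int32(17), [472.1, 131.2]), (np.int32(206), [318.5, 165.9]), (np.int32(255), [232.5, 226.6]), (np.int32(74), [155.5, 223.2])]
```

Following well. Continue to about 1.7 rad.

Request:
servo_tool(motion=[[-0.006, 0.007, 0, 0, 0.5], [-0.011, 0.015, 0, 0, 0.5], [-0.016, 0.023, 0, 0, 0.5], [-0.02, 0.032, 0, 0, 0.5], [-0.024, 0.041, 0, 0, 0.5], [-0.026, 0.05, 0, 0, 0.5], [-0.028, 0.059, 0, 0, 0.5], [-0.029, 0.068, 0, 0, 0.5]])

```text
clock: 7.6
tcp_pos: [0.5896, -0.1358, 0.342]
orientation: [1.318, 1.129, -1.309]
contact_force: [-7.2, 2.7, 1.2]
grip_width: 0.0334
```

```bash
python3 - <<'E'
from h import *
st();  print([go(knob(a)) for a in(1.133,1.2,1.3,1.4,1.5,1.6,1.7)])
E
```

```text
t 7.6 grip [0.591, -0.1363, 0.1871] jaw -98.3 F [-7.2, 2.7, 1.2] w 0.0334 tilt -1.0 j [0.26, 0.43, -0.17, 1.78, 0.09, 0.92, -1.67]
[[0.0035, -0.0023, -0.0008, 0.0], [0.0026, 0.0063, -0.0009, 0.0], [0.0024, 0.0192, -0.0009, 0.0], [0.0034, 0.0321, -0.0009, 0.0], [0.0057, 0.0449, -0.0009, 0.0], [0.0092, 0.0573, -0.001, 0.0], [0.014, 0.0693, -0.001, 0.0]]
```

Request:
servo_tool(motion=[[0, 0.009, 0, 0, 0.5], [-0.001, 0.018, 0, 0, 0.5], [0, 0.027, 0, 0, 0.5], [0.001, 0.036, 0, 0, 0.5], [0.003, 0.045, 0, 0, 0.5], [0.006, 0.054, 0, 0, 0.5], [0.009, 0.063, 0, 0, 0.5], [0.011, 0.069, 0, 0, 0.5]])

```text
clock: 8.4
tcp_pos: [0.6595, -0.1456, 0.3328]
orientation: [1.319, 1.127, -1.307]
contact_force: [-3.2, 3.0, 2.0]
grip_width: 0.0329
```

Request:
servo_tool(motion=[[0, 0, 0, 0, 0.2], [0, 0, 0, 0, -0.2], [0, 0, 0, 0, -0.4], [-0.05, 0, 0, 0, -0.4], [-0.08, 0, 0, 0, -0.4], [-0.08, 0, 0, 0, -0.4]])

```text
clock: 9.0
tcp_pos: [0.6599, -0.146, 0.4191]
orientation: [1.324, 1.117, -1.3]
contact_force: [1.4, -0.6, 1.1]
grip_width: 0.0599
```

```bash
python3 - <<'E'
from h import *
st(); d=[*reader[:2],reader[2]+reader[3]]; hd=W(d,[[-.11,0,.092]])[0]; th=np.degrees(d[2])+90; print(hd,th)
for j in(th,th-90): print(go(hd+[0,0,.1],j))
print(blobs(grab_frame("scene")),[proj("scene",knob(a)).round(1).tolist() for a in (1.4,1.6,1.8)],proj("scene",hd))
E
```

```text
t 9.0 grip [0.6634, -0.1468, 0.2641] jaw -98.3 F [1.4, -0.6, 1.1] w 0.0599 tilt -0.9997 j [0.24, 0.47, -0.16, 1.54, 0.08, 1.12, -1.66]
[0.43816226 0.12283873 0.092     ] 129.9632773466385
[0.0657, -0.2636, -0.2341, -48.3]
[0.0657, -0.2636, -0.2341, 41.7]
[(np.int32(17), [472.1, 131.2]), (np.int32(189), [319.2, 164.6]), (np.int32(73), [155.6, 223.2]), (np.int32(404), [270.1, 271.5])] [[[259.0, 255.8]], [[267.7, 269.7]], [[276.2, 285.4]]] [[316.08069124 161.86301695]]
```

Request:
servo_tool(motion=[[0.01, -0.264, -0.234, -48.3, -0.4], [0.01, -0.264, -0.234, -48.3, -0.4], [0.01, -0.264, -0.234, -48.3, -0.4], [0.01, -0.264, -0.234, -48.3, -0.4], [0.01, -0.264, -0.234, -48.3, -0.4], [0.01, -0.264, -0.234, -48.3, -0.4], [0.066, -0.264, -0.234, -48.3, -0.4], [0.066, -0.264, -0.234, -48.3, -0.4]])

```text
clock: 9.85
tcp_pos: [0.4302, 0.1252, 0.3429]
orientation: [0.68, 1.445, -0.675]
contact_force: [-0.7, 0.5, 0.2]
grip_width: 0.06
```

```bash
python3 - <<'E'
from h import *
st(); d=[*reader[:2],reader[2]+reader[3]]; hd=W(d,[[-.11,0,.092]])[0]; th=np.degrees(d[2])+90; print(go(hd,th))
s=grab_frame("scene"); cv2.imwrite("pics/p3.png",cv2.resize(s[50:350,200:500],(600,600))[...,::-1])
E
```

```text
t 9.8 grip [0.4328, 0.1245, 0.1879] jaw -49.8 F [-0.7, 0.5, 0.2] w 0.06 tilt -0.9998 j [0.02, 0.22, -0.49, 2.12, 0.16, 0.83, -1.44]
[0.096, 0.0021, 0.0033, 0.2]
```

View pics/p3.png

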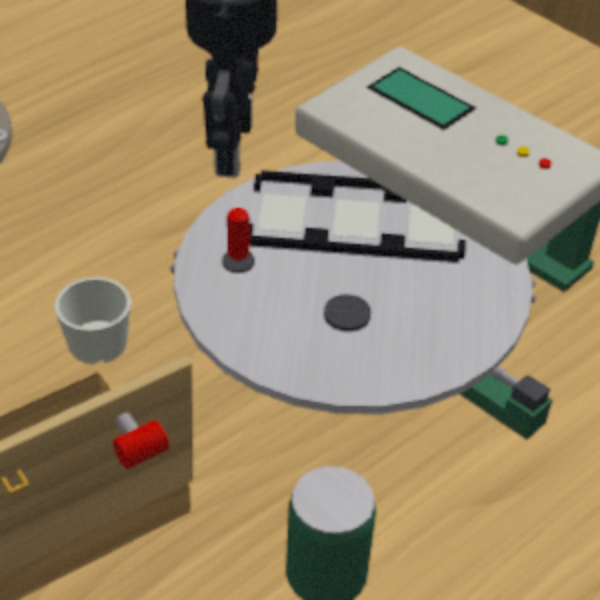

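Request:
servo_tool(motion=[[0.045, 0.003, 0.003, 0, -0.4], [0.093, 0.003, 0.003, 0, -0.4], [0.093, 0.003, 0.003, 0, -0.4], [0.093, 0.003, 0.003, 0, 0.8], [0.093, 0.003, 0.003, 0, 0.8], [0.093, 0.003, 0.003, 0, 0.8], [0.093, 0.003, 0.003, 0, 0.8], [0.093, 0.003, 0.003, 0, 0.8]], force=40)

```text
clock: 10.7
tcp_pos: [0.4346, 0.1253, 0.2498]
orientation: [0.679, 1.445, -0.675]
contact_force: [-0.3, -2.0, 6.6]
grip_width: 0.0209
```

```bash
cat >> h.py <<'E'
def arc(fn,angs,off=0):
    _,M,g=pose(); p0=fn(angs[0])
    print("corr",rt(M.T@(p0-g)))
    print([[*(float(v) for v in (M.T@(fn(a)-p0)).round(3)),0] for a in angs[1:]])
def hand(a): return W([*reader[:2],reader[2]+a],[[-.11,0,.092]])[0]
def tt(g): v=(np.array(g)-[*reader[:2],0])[:2]; return (np.arctan2(v[1],v[0])+np.pi-reader[2]+.5)%(2*np.pi)-.5, np.hypot(*v)
E
python3 - <<'E'
from h import *
st(); a,r=tt(pose()[2]); print(a,r); arc(hand,a+np.arange(9)*.14)
E
```

```text
t 10.7 grip [0.4372, 0.1246, 0.0948] jaw -49.8 F [-0.3, -2.0, 6.6] w 0.0209 tilt -0.9999 j [-0.05, 0.38, -0.44, 2.18, 0.29, 0.62, -1.57]
0.6088539862880411 0.10963837216562658
corr [0.0028, -0.0004, -0.0]
[[0.0, 0.001, 0.015, 0], [0.0, 0.004, 0.03, 0], [0.001, 0.009, 0.045, 0], [0.001, 0.015, 0.059, 0], [0.001, 0.024, 0.071, 0], [0.001, 0.035, 0.083, 0], [0.002, 0.047, 0.092, 0], [0.002, 0.06, 0.1, 0]]
```

Request:
servo_tool(motion=[[0, 0.001, 0.015, 0, 0.8], [0, 0.004, 0.03, 0, 0.8], [0, 0.009, 0.045, 0, 0.8], [0, 0.015, 0.059, 0, 0.8], [0, 0.024, 0.071, 0, 0.8], [0, 0.035, 0.083, 0, 0.8], [0, 0.047, 0.092, 0, 0.8], [0, 0.06, 0.1, 0, 0.8]])

```text
clock: 11.5
tcp_pos: [0.5441, 0.0892, 0.2516]
orientation: [0.678, 1.45, -0.673]
contact_force: [-12.1, 4.4, -5.8]
grip_width: 0.0209
```

```bash
python3 - <<'E'
from h import *
st(); a,r=tt(pose()[2]); print(a,r); arc(hand,a+np.arange(9)*.14)
E
```

```text
t 11.5 grip [0.546, 0.0889, 0.0967] jaw -49.7 F [-12.1, 4.4, -5.8] w 0.0209 tilt -0.9999 j [0.04, 0.5, -0.41, 1.96, 0.3, 0.73, -1.41]
1.72215398762408 0.10723339010995549
corr [0.0047, -0.0013, 0.0024]
[[0.0, 0.014, 0.006, 0], [0.0, 0.029, 0.01, 0], [0.0, 0.044, 0.012, 0], [0.001, 0.06, 0.012, 0], [0.001, 0.075, 0.01, 0], [0.001, 0.09, 0.006, 0], [0.001, 0.104, -0.001, 0], [0.001, 0.117, -0.009, 0]]
```

Request:
servo_tool(motion=[[0.002, 0.014, 0.007, 0, 0.8], [0.003, 0.029, 0.011, 0, 0.8], [0.003, 0.044, 0.013, 0, 0.8], [0.003, 0.06, 0.013, 0, 0.8], [0.003, 0.075, 0.011, 0, 0.8], [0.003, 0.09, 0.007, 0, 0.8], [0.003, 0.104, 0, 0, 0.8], [0.003, 0.117, -0.009, 0, 0.8]])

```text
clock: 12.3
tcp_pos: [0.6284, 0.1712, 0.2515]
orientation: [0.679, 1.447, -0.674]
contact_force: [-2.9, -5.1, 4.1]
grip_width: 0.0207
```

```bash
python3 - <<'E'
from h import *
st(); a,r=tt(pose()[2]); print(a,r); arc(hand,np.r_[a,np.linspace(a,3.17,6)[1:]])
E
```

```text
t 12.3 grip [0.6307, 0.1707, 0.0965] jaw -49.7 F [-2.9, -5.1, 4.1] w 0.0207 tilt -0.9999 j [-0.09, 0.63, -0.39, 1.72, 0.32, 0.84, -1.48]
2.863752110455291 0.11061693312471588
corr [0.0045, -0.0004, -0.0005]
[[-0.0, 0.005, -0.004, 0], [-0.0, 0.01, -0.009, 0], [-0.0, 0.015, -0.014, 0], [-0.0, 0.019, -0.019, 0], [-0.0, 0.023, -0.024, 0]]
```

Request:
servo_tool(motion=[[0, 0.005, -0.004, 0, 0.8], [0, 0.01, -0.009, 0, 0.8], [0, 0.015, -0.014, 0, 0.8], [0, 0.019, -0.019, 0, 0.8], [0, 0.022, -0.023, 0, 0.8], [0, 0.022, -0.023, 0, 0.8], [0, 0.022, -0.023, 0, 0.8]])

```text
clock: 13.0
tcp_pos: [0.6335, 0.2004, 0.2518]
orientation: [0.683, 1.44, -0.674]
contact_force: [11.2, -3.2, -11.0]
grip_width: 0.0206
```

```bash
python3 - <<'E'
from h import *
st(); a,r=tt(pose()[2]); print(a,r)
E
```

```text
t 13.0 grip [0.6368, 0.1997, 0.0968] jaw -49.9 F [11.2, -3.2, -11.0] w 0.0206 tilt -0.9998 j [-0.13, 0.65, -0.38, 1.69, 0.32, 0.85, -1.53]
3.1255835221958885 0.11450588923056307
```

Request:
servo_tool(motion=[[0, 0, 0, 0, 0.2], [0, 0, 0, 0, -0.1], [0, 0, 0, 0, -0.1], [-0.05, 0, 0, 0, -0.1], [-0.09, 0, 0, 0, -0.1]])

```text
clock: 13.5
tcp_pos: [0.6311, 0.2013, 0.3431]
orientation: [0.682, 1.442, -0.674]
contact_force: [0.8, 0.8, 0.6]
grip_width: 0.047
```

```bash
python3 - <<'E'
from h import *
st(); print(go([.45,-.02,.22],90))
p=np.array([[.4372,.1246],[.546,.0889],[.6307,.1707],[.6368,.1997]])
r=least_squares(lambda c:np.hypot(*(p-c).T)-.11,[.52,.19]); print(r.x,r.fun)
E
```

```text
t 13.5 grip [0.6342, 0.2007, 0.1881] jaw -49.9 F [0.8, 0.8, 0.6] w 0.047 tilt -0.9998 j [-0.11, 0.54, -0.42, 1.63, 0.27, 1.01, -1.48]
[-0.0347, -0.2826, 0.0507, 40.1]
[0.52422855 0.19550331] [ 0.00225528 -0.00119623 -0.00067766  0.00264965]
```

Request:
servo_tool(motion=[[-0.035, -0.05, 0.05, 20, -0.4], [-0.035, -0.283, 0.05, 40, -0.4], [-0.035, -0.283, 0.05, 40, -0.4], [-0.035, -0.283, 0.05, 40, -0.4], [-0.035, -0.283, 0.05, 40, -0.4], [-0.035, -0.283, 0.05, 40, -0.4], [-0.035, -0.283, 0.05, 40, -0.4], [-0.035, -0.283, 0.05, 40, -0.4]])

```text
clock: 14.3
tcp_pos: [0.4455, -0.0196, 0.376]
orientation: [1.216, 1.19, -1.195]
contact_force: [0.9, 0.1, 0.8]
grip_width: 0.0599
```

```bash
python3 - <<'E'
from h import *
st(); t=grab_frame("top"); s=grab_frame("scene"); print(blobs(t),blobs(s))
reader[:2]=[.5243,.1955]; reader[3]=np.pi
a=overlay(t,"top",105,190,490,370,2.07,reader=reader); im=np.zeros((600,800,3),np.uint8); im[:a.shape[0],:a.shape[1]]=a
b=cv2.resize(s[190:380,80:320],None,fx=1.18,fy=1.18); im[374:374+b.shape[0],:b.shape[1]]=b[:226]
b=overlay(s,"scene",270,90,520,240,1.5,reader=reader); im[374:374+b.shape[0],400:400+b.shape[1]]=b[:226]
cv2.imwrite("pics/p4.png",im[...,::-1])
E
```

```text
t 14.3 grip [0.4489, -0.0203, 0.221] jaw -90.0 F [0.9, 0.1, 0.8] w 0.0599 tilt -0.9998 j [0.15, 0.14, -0.27, 2.1, 0.06, 0.88, -1.72]
[(np.int32(150), [381.7, 224.2]), (np.int32(49), [222.5, 234.4]), (np.int32(66), [368.1, 288.0]), (np.int32(68), [441.5, 299.3]), (np.int32(83), [403.5, 343.3])] [(np.int32(16), [472.1, 131.1]), (np.int32(247), [417.3, 203.0]), (np.int32(73), [155.5, 223.3]), (np.int32(397), [270.1, 271.4])]
```

View pics/p4.png

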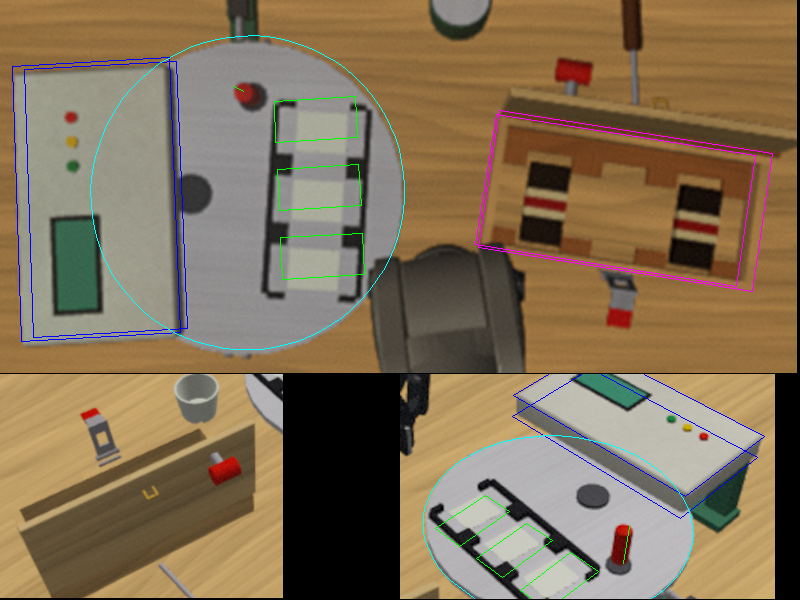

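```bash
cat >> h.py <<'E'
def nests(t):
    """centres/angles of the white nest floors in the top picture"""
    hsv=cv2.cvtColor(t,cv2.COLOR_RGB2HSV); m=((hsv[...,1]<40)&(hsv[...,2]>185)).astype(np.uint8)
    n,lab,stt,c=cv2.connectedComponentsWithStats(m); out=[]
    for i in range(1,n):
        if 150<stt[i,4]<1500 and 215<c[i][0]<300: out.append((int(stt[i,4]),c[i].round(1).tolist(),rt(ray("top",c[i],.046)[:2])))
    return out
E
python3 - <<'E'
from h import *
t=grab_frame("top")
for th in (0,):
    print(*nests(t),sep="\n")
print("px samples",t[250:300:8,255].tolist())
print("handle",ray("top",(222.5,234.4),.1), ray("scene",(417.3,203),.085), "base",ray("top",(105+253/2.07,190+97/2.07),.046), "hub",ray("top",(105+193/2.07,190+193/2.07),.046))
print("init handle",ray("top",(252.6,322.7),.1),ray("scene",(317.3,160.9),.085),"base",ray("top",(256,321.4),.046),"hub",ray("top",(243.6,267.1),.046))
print("plunger",ray("top",(105+245/2.07,190+10/2.07),.05))
E
```

```text
px samples [[169, 170, 155], [171, 171, 155], [148, 145, 146], [146, 143, 142], [169, 170, 155], [170, 170, 155], [145, 143, 144]]
handle [0.6274753  0.19283199 0.1       ] [0.63480691 0.19337687 0.085     ] base [0.62673901 0.19095017 0.046     ] hub [0.52007145 0.25400334 0.046     ]
init handle [0.43662103 0.122771   0.1       ] [0.43135051 0.13157629 0.085     ] base [0.43586489 0.12105573 0.046     ] hub [0.55826875 0.15196807 0.046     ]
plunger [0.72270174 0.20158862 0.05      ]
```

```bash
python3 - <<'E'
from h import *
t=cv2.cvtColor(cv2.imread("pics/top0.png"),cv2.COLOR_BGR2RGB)
S=cv2.GaussianBlur(cv2.cvtColor(t,cv2.COLOR_RGB2HSV)[...,1],(3,3),0).astype(np.float32)
samp=lambda P:cv2.remap(S,P[:,0].astype(np.float32).reshape(1,-1),P[:,1].astype(np.float32).reshape(1,-1),cv2.INTER_LINEAR)[0]
c0=np.array([.52,.195]); rr=np.arange(.15,.2,.0005); pts=[]
for a in np.radians(np.arange(-165,-15,4)):
    P=np.c_[c0[0]+rr*np.cos(a),c0[1]+rr*np.sin(a),rr*0+.046]; v=samp(proj("top",P)); i=np.argmax(v>90); 
    if i>3: pts.append(P[i,:2])
pts=np.array(pts); r=least_squares(lambda q:np.hypot(*(pts-q[:2]).T)-q[2],[.52,.195,.172],loss="soft_l1",f_scale=.001); print(len(pts),r.x.round(4),np.abs(r.fun).mean())
r=least_squares(lambda q:np.hypot(*(pts-q[:2]).T)-.172,[.52,.195],loss="soft_l1",f_scale=.001); print("r fixed",r.x.round(4))
# head outline, z=.136: far (+x), near (-x), left (+y)
def edge(fixed,rng,axis):
    out=[]
    for u in fixed:
        P=np.array([[s,u,.136] if axis==0 else [u,s,.136] for s in rng]); v=samp(proj("top",P)); i=np.argmax(v>90); out.append(P[i,:2])
    out=np.array(out); 
    k=np.polyfit(out[:,1-axis],out[:,axis],1); res=out[:,axis]-np.polyval(k,out[:,1-axis]); return k.round(4),np.abs(res).max().round(4)
print("far",edge(np.arange(.28,.4,.01),np.arange(.60,.72,.0005),0))
print("near",edge(np.arange(.28,.4,.01),np.arange(.42,.33,-.0005),0))
print("left",edge(np.arange(.42,.62,.01),np.arange(.36,.46,.0005),1))
E
```

```text
38 [0.5175 0.1959 0.1721] 0.0003566847623030902
r fixed [0.5175 0.1958]
far (array([-0.1497,  0.6937]), np.float64(0.0398))
near (array([0.2161, 0.3169]), np.float64(0.0367))
left (array([0.2756, 0.2439]), np.float64(0.0493))
```

```bash
python3 - <<'E'
from h import *
C=np.array([[.075,.15,.0655],[.075,-.15,.0655],[-.075,-.15,.0655],[-.075,.15,.0655]])
ct=np.array([[346.4,245.7],[477.9,265.7],[470.2,330.5],[337.4,310.5]])
K=np.array([[-.049,.09,.0965]])
fc=lambda f: np.r_[proj("top",W(f,C))-ct, proj("top",W(f,K))-[365.8,304.2]].ravel()
r=least_squares(fc,[.55,-.15,-.15]); print("case",rt(r.x),fc(r.x).reshape(-1,2).round(1).tolist()); cs=r.x
H=np.array([[.14,.22,.136],[.14,.06,.136],[-.14,.06,.136],[-.14,.22,.136]])
ht=np.array([[111.7,226.2],[186.9,221.9],[192.1,351],[116,356.7]])
fr=lambda q: (proj("top",W([.5175,.1958,q[0]],H))-ht).ravel()
r=least_squares(fr,[0]); print("yaw",r.x,fr(r.x).reshape(-1,2).round(1).tolist())
fr=lambda q: (proj("top",W(q,H))-ht).ravel()
r=least_squares(fr,[.52,.19,0]); print("free",rt(r.x),fr(r.x).reshape(-1,2).round(1).tolist())
# bricks: red stripes, top at z=.033
for uv in((368.1,288.0),(441.5,299.3)): 
    w=ray("top",uv,.033)[:2]; c,s=np.cos(cs[2]),np.sin(cs[2]); d=w-cs[:2]; print("brick",rt(w),"case frame",rt([c*d[0]+s*d[1],-s*d[0]+c*d[1]]))
np.savez("fit.npz",case=cs,reader=[.5175,.1958,.05,3.1])
E
```

```text
case [0.5166, -0.2193, -0.1332] [[0.1, -0.7], [0.5, -0.9], [-0.5, 0.7], [-0.6, 0.8], [0.5, 0.0]]
yaw [0.07219788] [[-1.6, -1.5], [-1.3, -1.4], [-0.8, 2.4], [-1.4, 1.2]]
free [0.5181, 0.1932, 0.0734] [[-0.4, -1.6], [-0.1, -1.7], [0.5, 2.1], [-0.0, 1.0]]
brick [0.515, -0.1333] case frame [-0.013, 0.085]
brick [0.4916, -0.3023] case frame [-0.0137, -0.0856]
```

```bash
sed -i 's/^def tt/HT=0\ndef tt/' h.py; python3 - <<'E'
import numpy as np
f=np.load("fit.npz"); np.savez("fit.npz",case=f["case"],reader=[.5175,.1958,.0735,3.03])
E
python3 - <<'E'
from h import *
st(); print(go([.627,.192,.16],94), go([.627,.192,.096],94))
E
```

```text
t 14.4 grip [0.4505, -0.0184, 0.2207] jaw -89.8 F [-0.3, 0.5, -0.4] w 0.0601 tilt -0.9998 j [0.15, 0.15, -0.27, 2.1, 0.06, 0.88, -1.72]
[0.0638, 0.176, -0.2099, -3.8] [0.1278, 0.1746, -0.2101, -3.8]
```

Request:
servo_tool(motion=[[0.0, 0.05, -0.05, -3.8, -0.05], [0.0, 0.1, -0.11, -3.8, -0.05], [0.0, 0.176, -0.21, -3.8, -0.05], [0.0, 0.176, -0.21, -3.8, -0.05], [0.0, 0.176, -0.21, -3.8, -0.05], [0.0, 0.176, -0.21, -3.8, -0.05], [0.05, 0.176, -0.21, -3.8, -0.05], [0.05, 0.176, -0.21, -3.8, -0.05]])

```text
clock: 15.25
tcp_pos: [0.6217, 0.1943, 0.3221]
orientation: [1.156, 1.231, -1.15]
contact_force: [-1.6, -1.1, -0.6]
grip_width: 0.0445
```

```bash
python3 - <<'E'
from h import *
st(); print(go([.627,.192,.095],94), go([.627,.2045,.095],94))
E
```

```text
t 15.2 grip [0.6235, 0.1934, 0.1671] jaw -85.8 F [-1.6, -1.1, -0.6] w 0.0445 tilt -0.9999 j [-0.17, 0.54, -0.31, 1.68, 0.21, 0.95, -2.06]
[0.0721, 0.0026, 0.0012, 0.2] [0.0721, 0.0036, -0.0112, 0.2]
```

Request:
servo_tool(motion=[[0.04, 0.003, 0.001, 0, -0.05], [0.07, 0.003, 0.001, 0, -0.05], [0.07, 0.003, 0.001, 0, -0.05], [0.07, 0.003, 0.001, 0, 0.8], [0.07, 0.003, 0.001, 0, 0.8], [0.07, 0.003, 0.001, 0, 0.8], [0.07, 0.003, 0.001, 0, 0.8]])

```text
clock: 15.95
tcp_pos: [0.6263, 0.1938, 0.2546]
orientation: [1.158, 1.229, -1.146]
contact_force: [-1.3, 0.4, 7.0]
grip_width: 0.0209
```

```bash
python3 - <<'E'
from h import *
st(); print(tt(pose()[2])); print(go([.627,.205,.095],94))
E
```

```text
t 15.9 grip [0.6286, 0.1932, 0.0996] jaw -85.8 F [-1.3, 0.4, 7.0] w 0.0209 tilt -0.9999 j [-0.19, 0.62, -0.29, 1.71, 0.24, 0.83, -2.09]
(np.float64(3.0446665367131343), np.float64(0.11113280281106311))
[0.0046, -0.0008, -0.0119, 0.2]
```

Request:
servo_tool(motion=[[0, 0, -0.004, 0, 0.8], [0, -0.001, -0.008, 0, 0.8], [0, -0.001, -0.012, 0, 0.8], [0, -0.001, -0.012, 0, 0.8], [0, -0.001, -0.012, 0, 0.8]])

```text
clock: 16.45
tcp_pos: [0.6264, 0.1994, 0.2546]
orientation: [1.157, 1.22, -1.153]
contact_force: [4.3, -13.0, -1.4]
grip_width: 0.0208
```

```bash
python3 - <<'E'
from h import *
st(); print(tt(pose()[2]))
E
```

```text
t 16.4 grip [0.6289, 0.1975, 0.0997] jaw -86.1 F [4.3, -13.0, -1.4] w 0.0208 tilt -0.9998 j [-0.2, 0.62, -0.29, 1.7, 0.25, 0.84, -2.11]
(np.float64(3.082993102091), np.float64(0.11141212912788086))
```

Request:
servo_tool(motion=[[0, 0, 0, 0, 0.3], [0, 0, 0, 0, 0.1], [0, 0, 0, 0, 0.1], [0, 0, 0, 0, 0.1]])

```text
clock: 16.85
tcp_pos: [0.6261, 0.2004, 0.255]
orientation: [1.157, 1.221, -1.152]
contact_force: [0.8, 0.5, -0.5]
grip_width: 0.0382
```

```bash
python3 - <<'E'
from h import *
st(); print(tt(pose()[2])); t=grab_frame("top"); print(blobs(t)); print(go([.46,-.05,.21],82))
E
```

```text
t 16.9 grip [0.6287, 0.1987, 0.1] jaw -86.0 F [0.8, 0.5, -0.5] w 0.0382 tilt -0.9998 j [-0.2, 0.62, -0.29, 1.7, 0.25, 0.84, -2.11]
(np.float64(3.093794425158725), np.float64(0.11122943357887739))
[(np.int32(154), [381.8, 224.1]), (np.int32(67), [367.9, 287.9]), (np.int32(69), [441.2, 299.2]), (np.int32(83), [403.6, 343.3])]
[-0.11, -0.1838, 0.2376, 12.0]
```

Request:
servo_tool(motion=[[-0.06, 0, 0, 0, 0.1], [-0.1, 0, 0, 0, 0.1], [-0.11, -0.184, 0.238, 12, -0.3], [-0.11, -0.184, 0.238, 12, -0.3], [-0.11, -0.184, 0.238, 12, -0.3], [-0.11, -0.184, 0.238, 12, -0.3], [-0.11, -0.184, 0.238, 12, -0.3], [-0.11, -0.184, 0.238, 12, -0.3]])

```text
clock: 17.7
tcp_pos: [0.4566, -0.0488, 0.3653]
orientation: [1.311, 1.119, -1.302]
contact_force: [1.7, -1.1, -0.2]
grip_width: 0.0555
```

```bash
python3 - <<'E'
from h import *
st(); t=grab_frame("top"); s=grab_frame("scene"); b=blobs(t); print(b)
h=ray("top",b[1][1],.1); print("handle",h,tt(h)); 
im=np.zeros((600,800,3),np.uint8)
def put(src,x0,y0,w,hh,k,X,Y):
    q=cv2.resize(src[y0:y0+hh,x0:x0+w],None,fx=k,fy=k,interpolation=cv2.INTER_CUBIC); im[Y:Y+q.shape[0],X:X+q.shape[1]]=q
put(t,140,180,160,190,3,0,0); put(s,430,170,60,60,5,490,0); put(s,280,150,60,60,5,490,300)
cv2.imwrite("pics/p5.png",im[...,::-1])
E
```

```text
t 17.7 grip [0.4592, -0.0506, 0.2103] jaw -97.9 F [1.7, -1.1, -0.2] w 0.0555 tilt -0.9998 j [0.18, 0.18, -0.23, 2.09, 0.07, 0.87, -1.81]
[(np.int32(149), [381.7, 224.3]), (np.int32(50), [220.5, 234.4]), (np.int32(68), [368.2, 288.0]), (np.int32(68), [441.4, 299.2]), (np.int32(84), [403.6, 343.3])]
handle [0.62740695 0.19719885 0.1       ] (np.float64(3.0808195199283923), np.float64(0.10991584841350212))
```

View pics/p5.png

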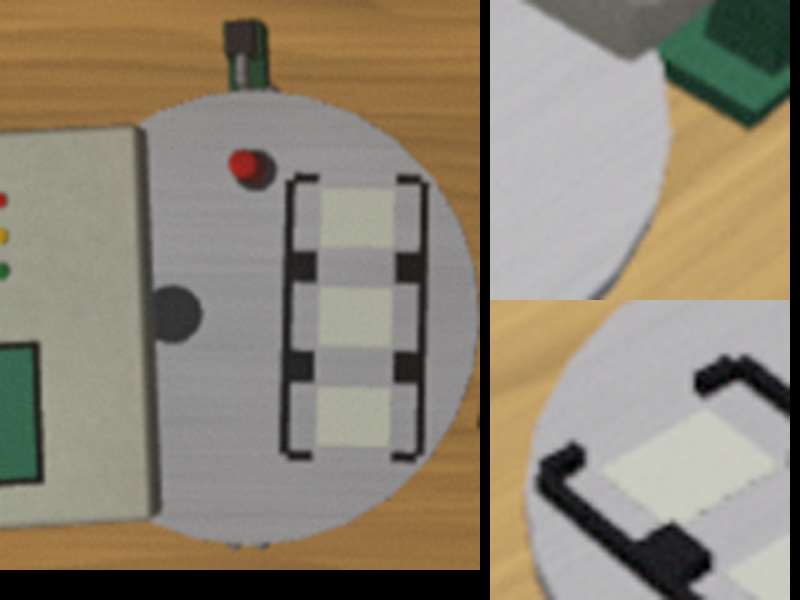

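```bash
python3 - <<'E'
from h import *
print(go([.628,.197,.16],94))
E
```

```text
[0.0485, 0.1317, -0.2753, -12.5]
```

Request:
servo_tool(motion=[[0.0, 0.132, -0.275, -12.5, -0.05], [0.0, 0.132, -0.275, -12.5, -0.05], [0.0, 0.132, -0.275, -12.5, -0.05], [0.0, 0.132, -0.275, -12.5, -0.05], [0.0, 0.132, -0.275, -12.5, -0.05], [0.0, 0.132, -0.275, -12.5, -0.05], [0.048, 0.132, -0.275, -12.5, -0.05], [0.048, 0.132, -0.275, -12.5, -0.05]])

```text
clock: 18.6
tcp_pos: [0.6241, 0.2007, 0.3096]
orientation: [1.144, 1.228, -1.16]
contact_force: [-1.3, -1.6, -1.3]
grip_width: 0.0448
```

```bash
python3 - <<'E'
from h import *
st(); print(go([.628,.198,.096],94))
E
```

```text
t 18.6 grip [0.6248, 0.198, 0.1546] jaw -85.8 F [-1.3, -1.6, -1.3] w 0.0448 tilt -0.9998 j [-0.19, 0.56, -0.31, 1.67, 0.22, 0.95, -2.08]
[0.0586, 0.003, -0.0007, 0.2]
```

Request:
servo_tool(motion=[[0.03, 0.003, -0.001, 0, -0.05], [0.06, 0.003, -0.001, 0, -0.05], [0.06, 0.003, -0.001, 0, 0.8], [0.06, 0.003, -0.001, 0, 0.8], [0.06, 0.003, -0.001, 0, 0.8], [0.06, 0.003, -0.005, 0, 0.8], [0.06, 0.003, -0.01, 0, 0.8], [0.06, 0.003, -0.014, 0, 0.8]], force=60)

```text
clock: 19.4
tcp_pos: [0.627, 0.2107, 0.2499]
orientation: [1.142, 1.223, -1.164]
contact_force: [0.2, -13.9, -6.3]
grip_width: 0.0205
```

```bash
python3 - <<'E'
from h import *
st(); print(tt(pose()[2]))
E
```

```text
t 19.4 grip [0.6277, 0.2074, 0.0949] jaw -85.9 F [0.2, -13.9, -6.3] w 0.0205 tilt -0.9998 j [-0.22, 0.64, -0.29, 1.69, 0.25, 0.85, -2.12]
(np.float64(3.1727227588756057), np.float64(0.11084182655150387))
```

Request:
servo_tool(motion=[[0, 0, 0.002, 0, 0.8], [0, 0, 0.002, 0, 0.4], [0, 0, 0.002, 0, 0.1], [0, 0, 0.002, 0, 0.1], [-0.06, 0, 0.002, 0, 0.1], [-0.1, 0, 0.0, 0, 0.1], [-0.1, -0.05, 0.06, 0, 0.1], [-0.1, -0.1, 0.12, 0, 0.1]])

```text
clock: 20.2
tcp_pos: [0.5684, 0.1328, 0.3545]
orientation: [1.145, 1.222, -1.156]
contact_force: [1.1, -1.3, -1.2]
grip_width: 0.0382
```

```bash
python3 - <<'E'
from h import *
print(go([.46,-.06,.23],82.4))
E
```

```text
[-0.028, -0.1237, 0.1816, 11.9]
```

Request:
servo_tool(motion=[[-0.028, -0.124, 0.182, 12, -0.5], [-0.028, -0.124, 0.182, 12, -0.5], [-0.028, -0.124, 0.182, 12, -0.5], [-0.028, -0.124, 0.182, 12, -0.5], [-0.028, -0.124, 0.182, 12, -0.5], [-0.028, -0.124, 0.182, 12, -0.5]])

```text
clock: 20.8
tcp_pos: [0.4567, -0.0604, 0.3865]
orientation: [1.303, 1.114, -1.31]
contact_force: [0.2, -0.3, 0.5]
grip_width: 0.0639
```

```bash
python3 - <<'E'
from h import *
st(); t=grab_frame("top"); b=blobs(t); print(b)
h=ray("top",b[1][1],.1); print("handle",h,tt(h)); reader[3]=3.1416
q=overlay(t,"top",140,180,300,370,3,reader=reader)
cv2.imwrite("pics/p6.png",np.hstack([cv2.resize(t[180:370,140:300],None,fx=2.4,fy=2.4,interpolation=cv2.INTER_CUBIC),cv2.resize(q,(384,456))])[...,::-1])
E
```

```text
t 20.8 grip [0.4588, -0.0636, 0.2316] jaw -98.0 F [0.2, -0.3, 0.5] w 0.0639 tilt -0.9997 j [0.19, 0.15, -0.22, 2.06, 0.07, 0.92, -1.78]
[(np.int32(151), [381.7, 224.2]), (np.int32(50), [217.6, 234.3]), (np.int32(67), [368.1, 288.0]), (np.int32(68), [441.3, 299.2]), (np.int32(84), [403.5, 343.4])]
handle [0.62752723 0.20353617 0.1       ] (np.float64(3.1382885171310315), np.float64(0.11029886740478385))
```

View pics/p6.png

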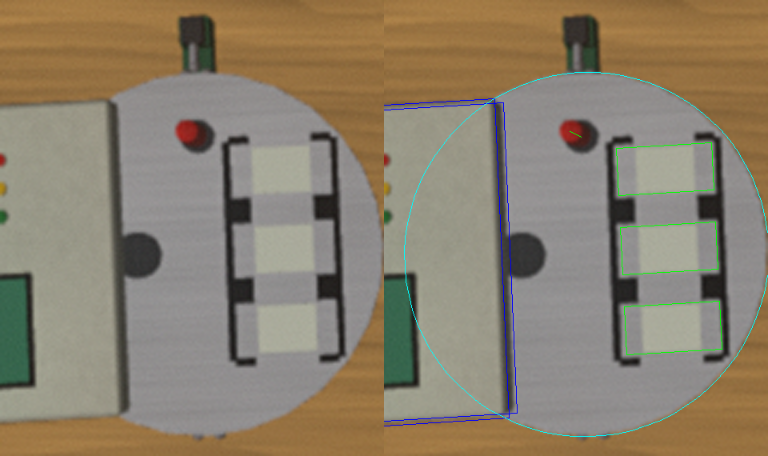

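```bash
python3 - <<'E'
from h import *
J=np.degrees(case[2])+90
A=W(case,[[-.0135,.085,.028]])[0]; print(J,A,go(A+[0,0,.09],J),go(A,J))
E
```

```text
82.36761450381596 [ 0.51448011 -0.13322522  0.028     ] [0.1155, 0.062, 0.0616, -0.2] [0.2055, 0.0605, 0.0599, -0.2]
```

Request:
servo_tool(motion=[[0.05, 0.062, 0.061, 0, -0.5], [0.115, 0.062, 0.061, 0, -0.5], [0.115, 0.062, 0.061, 0, -0.5], [0.115, 0.062, 0.061, 0, -0.5], [0.115, 0.062, 0.061, 0, -0.5]])

```text
clock: 21.35
tcp_pos: [0.5131, -0.1281, 0.2728]
orientation: [1.301, 1.119, -1.307]
contact_force: [-0.2, 0.7, 1.1]
grip_width: 0.0642
```

```bash
python3 - <<'E'
from h import *
J=np.degrees(case[2])+90; st()
A=W(case,[[-.0135,.085,.028]])[0]; print(go(A,J))
E
```

```text
t 21.4 grip [0.5149, -0.131, 0.1178] jaw -97.8 F [-0.2, 0.7, 1.1] w 0.0642 tilt -0.9998 j [0.25, 0.41, -0.16, 2.01, 0.13, 0.71, -1.7]
[0.0898, -0.0014, 0.0008, -0.1]
```

Request:
servo_tool(motion=[[0.045, -0.001, 0.001, 0, -0.5], [0.088, -0.001, 0.001, 0, -0.5], [0.088, -0.001, 0.001, 0, -0.5], [0.088, -0.001, 0.001, 0, -0.5], [0.088, -0.001, 0.001, 0, 0.3], [0.088, -0.001, 0.001, 0, 0.3], [0.088, -0.001, 0.001, 0, 0.3], [0.088, -0.001, 0.001, 0, 0.3]], force=50)

```text
clock: 22.15
tcp_pos: [0.5145, -0.1302, 0.1882]
orientation: [1.303, 1.115, -1.302]
contact_force: [-1.2, 1.9, 9.7]
grip_width: 0.0439
```

```bash
python3 - <<'E'
from h import *
st()
d=[*reader[:2],reader[2]+np.pi]
for x in(-.075,0,.075): print(W(d,[[x,.078,.046]]).round(4))
print("nest long dir deg",np.degrees(d[2])-90)
E
```

```text
t 22.1 grip [0.5172, -0.1332, 0.0333] jaw -97.8 F [-1.2, 1.9, 9.7] w 0.0439 tilt -0.9997 j [0.23, 0.55, -0.13, 2.05, 0.17, 0.53, -1.74]
[[0.598  0.1235 0.046 ]]
[[0.5232 0.118  0.046 ]]
[[0.4484 0.1125 0.046 ]]
nest long dir deg 94.21123979421156
```

Request:
servo_tool(motion=[[-0.03, 0, 0, 0, 0.3], [-0.07, 0, 0, 0, 0.3], [-0.12, 0, 0, 0, 0.3], [-0.15, 0, 0, 0, 0.3], [-0.15, 0, 0, 0, 0.3]])

```text
clock: 22.65
tcp_pos: [0.5133, -0.1274, 0.3451]
orientation: [1.308, 1.105, -1.294]
contact_force: [0.7, 0.1, -1.7]
grip_width: 0.044
```

```bash
python3 - <<'E'
from h import *
st(); print(go([.598,.1265,.18],184.2-180), go([.598,.1265,.18],4.2)[3]-180)
E
```

```text
t 22.6 grip [0.5178, -0.1307, 0.1902] jaw -97.8 F [0.7, 0.1, -1.7] w 0.044 tilt -0.9993 j [0.27, 0.31, -0.18, 1.97, 0.1, 0.84, -1.67]
[0.0071, 0.0444, -0.2658, 78.0] -102.0
```

Request:
servo_tool(motion=[[0.007, 0.044, -0.266, -102, 0.3], [0.007, 0.044, -0.266, -102, 0.3], [0.007, 0.044, -0.266, -102, 0.3], [0.007, 0.044, -0.266, -102, 0.3], [0.007, 0.044, -0.266, -102, 0.3], [0.007, 0.044, -0.266, -102, 0.3], [0.007, 0.044, -0.266, -102, 0.3], [0.007, 0.044, -0.266, -102, 0.3]])

```text
clock: 23.45
tcp_pos: [0.5927, 0.1314, 0.3355]
orientation: [0.376, 1.504, -0.401]
contact_force: [-0.1, -0.9, -1.8]
grip_width: 0.0439
```

```bash
python3 - <<'E'
from h import *
st(); print(go([.598,.1265,.13],4.2))
E
```

```text
t 23.4 grip [0.5967, 0.1278, 0.1806] jaw -28.5 F [-0.1, -0.9, -1.8] w 0.0439 tilt -0.9994 j [0.04, 0.48, -0.49, 1.77, 0.31, 0.95, -1.08]
[0.0507, -0.0001, 0.0001, -32.7]
```

Request:
servo_tool(motion=[[0, 0, 0, -32.7, 0.3], [0, 0, 0, -32.7, 0.3], [0, 0, 0, -32.7, 0.3], [0.03, 0, 0, -32.7, 0.3], [0.05, 0, 0, -32.7, 0.3], [0.05, 0, 0, -32.7, 0.3], [0.05, 0, 0, -32.7, 0.3]])

```text
clock: 24.15
tcp_pos: [0.5939, 0.1303, 0.2863]
orientation: [-0.076, 1.545, 0.038]
contact_force: [0.5, 0.1, -1.4]
grip_width: 0.0443
```

```bash
python3 - <<'E'
from h import *
st(); print(go([.598,.1265,.075],4.2)); t=grab_frame("top"); s=grab_frame("scene"); reader[3]=3.1416
a=overlay(t,"top",170,190,300,310,3.3,reader=reader); b=cv2.resize(s[130:270,330:470],(396,396)); cv2.imwrite("pics/p7.png",np.hstack([a[:396],b])[...,::-1])
E
```

```text
t 24.1 grip [0.5979, 0.1267, 0.1313] jaw 4.2 F [0.5, 0.1, -1.4] w 0.0443 tilt -0.9994 j [0.11, 0.57, -0.59, 1.8, 0.43, 0.89, -0.61]
[0.0563, 0.0012, -0.0013, -0.0]
```

View pics/p7.png

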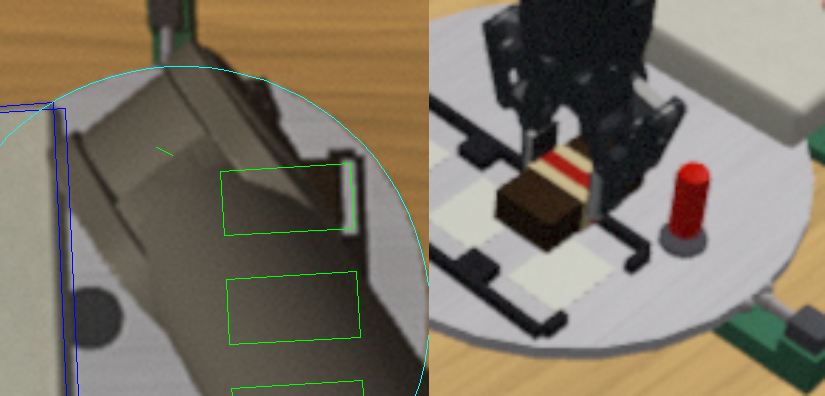

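Request:
servo_tool(motion=[[0.025, 0, -0.001, 0, 0.3], [0.045, 0.001, -0.001, 0, 0.3], [0.045, 0.001, -0.001, 0, 0.3], [0.045, 0.001, -0.001, 0, 0.3]])

```text
clock: 24.65
tcp_pos: [0.5949, 0.1309, 0.2433]
orientation: [-0.075, 1.542, 0.039]
contact_force: [-0.6, 0.3, -0.6]
grip_width: 0.0441
```

```bash
python3 - <<'E'
from h import *
st(); print(go([.598,.1265,.071],4.2))
E
```

```text
t 24.6 grip [0.5994, 0.1274, 0.0884] jaw 4.2 F [-0.6, 0.3, -0.6] w 0.0441 tilt -0.9993 j [0.09, 0.62, -0.56, 1.82, 0.48, 0.81, -0.65]
[0.0174, -0.0004, -0.0019, -0.0]
```

Request:
servo_tool(motion=[[0.006, -0.0, -0.002, 0, 0.3], [0.012, -0.0, -0.002, 0, 0.3], [0.017, -0.0, -0.002, 0, 0.3], [0.018, -0.0, -0.002, 0, 0.3], [0.018, -0.0, -0.002, 0, 0.3]])

```text
clock: 25.15
tcp_pos: [0.5942, 0.1306, 0.2265]
orientation: [-0.075, 1.539, 0.039]
contact_force: [0.2, -1.3, 7.5]
grip_width: 0.0437
```

```bash
python3 - <<'E'
from h import *
st(); print(go([.598,.1265,.071],4.2))
s=grab_frame("scene"); t=grab_frame("top"); cv2.imwrite("pics/p8.png",np.hstack([cv2.resize(s[160:260,350:450],(400,400),interpolation=cv2.INTER_CUBIC),cv2.resize(t[210:270,230:290],(400,400),interpolation=cv2.INTER_CUBIC)])[...,::-1])
E
```

```text
t 25.1 grip [0.5991, 0.1273, 0.0716] jaw 4.2 F [0.2, -1.3, 7.5] w 0.0437 tilt -0.9993 j [0.08, 0.64, -0.54, 1.83, 0.5, 0.78, -0.66]
[0.0006, -0.0007, -0.0012, -0.0]
```

View pics/p8.png

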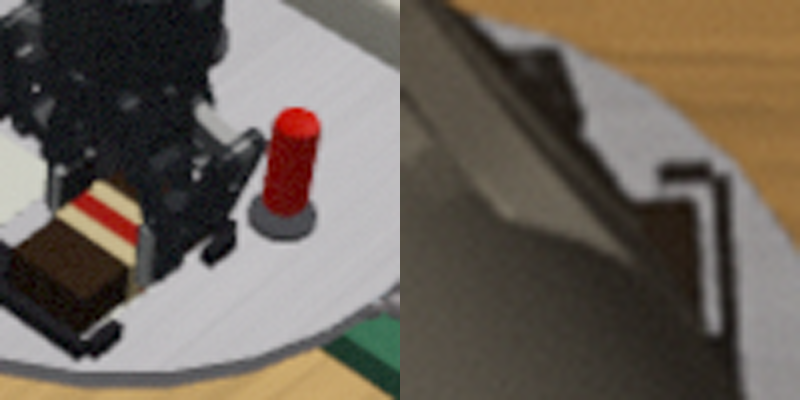

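Request:
servo_tool(motion=[[-0.001, 0, 0, 0, 0.1], [-0.001, 0, 0, 0, -0.1], [-0.001, 0, 0, 0, -0.25], [-0.001, 0, 0, 0, -0.25], [-0.05, 0, 0, 0, -0.25], [-0.1, 0, 0, 0, -0.25], [-0.12, 0, 0, 0, -0.25]])

```text
clock: 25.95
tcp_pos: [0.5912, 0.1343, 0.351]
orientation: [-0.074, 1.533, 0.041]
contact_force: [0.5, 1.1, 0.8]
grip_width: 0.0533
```

```bash
python3 - <<'E'
from h import *
st(); print(go([.46,-.06,.21],82.4))
E
```

```text
t 25.9 grip [0.597, 0.1312, 0.1961] jaw 4.2 F [0.5, 1.1, 0.8] w 0.0533 tilt -0.9991 j [0.14, 0.49, -0.63, 1.76, 0.38, 0.99, -0.57]
[-0.0152, -0.181, -0.1501, -78.2]
```

Request:
servo_tool(motion=[[-0.015, -0.181, -0.15, 101.8, -0.5], [-0.015, -0.181, -0.15, 101.8, -0.5], [-0.015, -0.181, -0.15, 101.8, -0.5], [-0.015, -0.181, -0.15, 101.8, -0.5], [-0.015, -0.181, -0.15, 101.8, -0.5], [-0.015, -0.181, -0.15, 101.8, -0.5], [-0.015, -0.181, -0.15, 101.8, -0.5], [-0.015, -0.181, -0.15, 101.8, -0.5]])

```text
clock: 26.75
tcp_pos: [0.454, -0.0573, 0.3648]
orientation: [0.879, 1.343, -0.874]
contact_force: [0.1, -0.7, 0.2]
grip_width: 0.0641
```

```bash
python3 - <<'E'
from h import *
st(); t=grab_frame("top"); b=blobs(t); print(b)
for _,uv in b:
    if uv[0]<300 and uv[1]<300:
        for z in(.071,.1): print(uv,ray("top",uv,z), tt(ray("top",uv,z)))
    if uv[0]>420: print("B",ray("top",uv,.033))
J=np.degrees(case[2])+90
print(go(W(case,[[-.0145,-.0855,.15]])[0],J))
E
```

```text
t 26.8 grip [0.4595, -0.0603, 0.2099] jaw -65.0 F [0.1, -0.7, 0.2] w 0.0641 tilt -0.9992 j [0.37, 0.19, -0.43, 2.09, 0.13, 0.85, -1.27]
[(np.int32(147), [381.4, 224.2]), (np.int32(53), [216.7, 234.4]), (np.int32(70), [441.2, 299.2]), (np.int32(84), [403.6, 343.3])]
[216.7, 234.4] [0.62981355 0.21064994 0.071     ] (np.float64(3.199548802127191), np.float64(0.11329101777218073))
[216.7, 234.4] [0.62727709 0.20549522 0.1       ] (np.float64(3.1561814173053597), np.float64(0.1102043902307982))
B [ 0.49181827 -0.30157637  0.033     ]
[0.0656, -0.0739, 0.231, 32.2]
```

Request:
servo_tool(motion=[[0.02, -0.074, 0.231, 32.5, -0.5], [0.02, -0.074, 0.231, 32.5, -0.5], [0.02, -0.074, 0.231, 32.5, -0.5], [0.02, -0.074, 0.231, 32.5, -0.5], [0.02, -0.074, 0.231, 32.5, -0.5], [0.065, -0.074, 0.231, 32.5, -0.5], [0.065, -0.074, 0.231, 32.5, -0.5]])

```text
clock: 27.5
tcp_pos: [0.4831, -0.2996, 0.3006]
orientation: [1.313, 1.11, -1.294]
contact_force: [-2.3, 1.5, -0.7]
grip_width: 0.064
```

```bash
cat >> h.py <<'E'
def dark(t,x0,y0,x1,y1,z,amin=60):
    """brick outlines: dark brown+band, by difference to the light nest/disc: use low V warm pixels joined by closing"""
    h=cv2.cvtColor(t,cv2.COLOR_RGB2HSV); m=(((h[...,2]<75)&(h[...,1]>70))|((h[...,1]>130)&(h[...,0]<8))).astype(np.uint8)
    r=np.zeros_like(m); r[y0:y1,x0:x1]=m[y0:y1,x0:x1]; r=cv2.morphologyEx(r,cv2.MORPH_CLOSE,np.ones((7,7)))
    n,lab,s,c=cv2.connectedComponentsWithStats(r); out=[]
    for i in range(1,n):
        if s[i,4]<amin: continue
        q=np.argwhere(lab==i)[:,::-1].astype(np.float32); w=np.array([ray("top",p,z)[:2] for p in q]); (cx,cy_),wh,a=cv2.minAreaRect((w*1000).astype(np.float32))
        ev,vec=np.linalg.eigh(np.cov(w.T)); L=vec[:,1]; out.append((int(s[i,4]),rt(w.mean(0)),"rect",[round(cx/1000,4),round(cy_/1000,4)],[round(float(v)) for v in wh],"long deg",round(float(np.degrees(np.arctan2(L[1],L[0])))%180,1)))
    return out
E
python3 - <<'E'
from h import *
st(); t=grab_frame("top"); cv2.imwrite("pics/n1.png",t[...,::-1]); print(blobs(t,8))
print(*dark(t,220,200,300,350,.071),sep="\n")
u=proj("top",[.598,.1235,.071])[0]; print(u); 
J=np.degrees(case[2])+90; print(go(W(case,[[-.0145,-.0855,.028]])[0],J))
E
```

```text
t 27.5 grip [0.4873, -0.3019, 0.1456] jaw -97.9 F [-2.3, 1.5, -0.7] w 0.064 tilt -0.9995 j [0.59, 0.43, -0.19, 1.91, 0.11, 0.78, -1.36]
[(np.int32(149), [381.7, 224.2]), (np.int32(51), [216.7, 234.5]), (np.int32(10), [138.8, 246.0]), (np.int32(82), [403.6, 343.4])]
(756, [0.5962, 0.1235], 'rect', [0.5885, 0.1206], [57, 99], 'long deg', 92.2)
[255.33583492 249.18033524]
[0.1201, -0.0016, -0.0007, -0.2]
```

Request:
servo_tool(motion=[[0.05, -0.001, -0.001, 0, -0.5], [0.1, -0.001, -0.001, 0, -0.5], [0.118, -0.001, -0.001, 0, -0.5], [0.118, -0.001, -0.001, 0, -0.5], [0.118, -0.001, -0.001, 0, 0.3], [0.118, -0.001, -0.001, 0, 0.3], [0.118, -0.001, -0.001, 0, 0.3], [0.118, -0.001, -0.001, 0, 0.3]], force=50)

```text
clock: 28.35
tcp_pos: [0.4879, -0.2996, 0.1876]
orientation: [1.313, 1.105, -1.289]
contact_force: [-1.4, 1.4, 8.5]
grip_width: 0.044
```

```bash
python3 - <<'E'
from h import *
st(); g=pose()[2]; c,s=np.cos(case[2]),np.sin(case[2]); d=g[:2]-case[:2]; print("case frame",c*d[0]+s*d[1],-s*d[0]+c*d[1])
E
```

```text
t 28.4 grip [0.4932, -0.3024, 0.0327] jaw -97.8 F [-1.4, 1.4, 8.5] w 0.044 tilt -0.9993 j [0.56, 0.6, -0.16, 1.96, 0.17, 0.56, -1.41]
case frame -0.012155179773868473 -0.08549041890816801
```

Request:
servo_tool(motion=[[-0.03, 0, 0, 0, 0.3], [-0.07, 0, 0, 0, 0.3], [-0.12, 0, 0, 0, 0.3], [-0.15, 0, 0, 0, 0.3], [-0.15, 0, 0, 0, 0.3]])

```text
clock: 28.85
tcp_pos: [0.4842, -0.2976, 0.3437]
orientation: [1.314, 1.094, -1.284]
contact_force: [0.6, 0.1, -1.3]
grip_width: 0.0444
```

```bash
python3 - <<'E'
from h import *
st(); print(go([.46,-.06,.19]))
E
```

```text
t 28.9 grip [0.4909, -0.3011, 0.1889] jaw -97.8 F [0.6, 0.1, -1.3] w 0.0444 tilt -0.9988 j [0.6, 0.37, -0.2, 1.88, 0.1, 0.85, -1.35]
[-0.0079, -0.0629, -0.2347, 0.0]
```

```bash
python3 - <<'E'
from h import *
d=[*reader[:2],reader[2]+3.15]
n=W(d,[[.075,.078,.046]])[0]; print(n); print(go([n[0],n[1]+.0015,.15],4.7))
E
```

```text
[0.44913307 0.11192531 0.046     ]
[0.0276, -0.0988, -0.4057, 77.5]
```

Request:
servo_tool(motion=[[0.0, -0.099, -0.406, -102.5, 0.3], [0.0, -0.099, -0.406, -102.5, 0.3], [0.0, -0.099, -0.406, -102.5, 0.3], [0.0, -0.099, -0.406, -102.5, 0.3], [0.0, -0.099, -0.406, -102.5, 0.3], [0.0, -0.099, -0.406, -102.5, 0.3], [0.0, -0.099, -0.406, -102.5, 0.3], [0.0, -0.099, -0.406, -102.5, 0.3]])

```text
clock: 29.65
tcp_pos: [0.4419, 0.1026, 0.3327]
orientation: [0.379, 1.49, -0.4]
contact_force: [1.5, 0.2, -1.3]
grip_width: 0.0441
```

```bash
python3 - <<'E'
from h import *
st();  print(go([.449,.1135,.12],4.7))
E
```

```text
t 29.6 grip [0.4481, 0.0989, 0.1779] jaw -28.6 F [1.5, 0.2, -1.3] w 0.0441 tilt -0.9989 j [0.17, 0.26, -0.62, 2.12, 0.26, 0.81, -1.11]
[0.0575, 0.0133, -0.0089, -33.3]
```

Request:
servo_tool(motion=[[0, 0.013, -0.009, -33.3, 0.3], [0, 0.013, -0.009, -33.3, 0.3], [0.0, 0.013, -0.009, -33.3, 0.3], [0.02, 0.013, -0.009, -33.3, 0.3], [0.05, 0.013, -0.009, -33.3, 0.3], [0.07, 0.013, -0.009, -33.3, 0.3], [0.07, 0.013, -0.009, -33.3, 0.3], [0.07, 0.013, -0.009, -33.3, 0.3]])

```text
clock: 30.45
tcp_pos: [0.4429, 0.1168, 0.2626]
orientation: [-0.084, 1.531, 0.044]
contact_force: [0.4, 0.3, -1.0]
grip_width: 0.0437
```

```bash
python3 - <<'E'
from h import *
st();  print(go([.449,.1135,.0713],4.7))
E
```

```text
t 30.4 grip [0.449, 0.1131, 0.1077] jaw 4.7 F [0.4, 0.3, -1.0] w 0.0437 tilt -0.9989 j [0.16, 0.4, -0.67, 2.16, 0.46, 0.69, -0.74]
[0.0364, 0.0014, -0.0013, 0.0]
```

Request:
servo_tool(motion=[[0.012, 0.0, -0.001, 0, 0.3], [0.022, 0.001, -0.002, 0, 0.3], [0.03, 0.001, -0.002, 0, 0.3], [0.037, 0.001, -0.002, 0, 0.3], [0.037, 0.001, -0.002, 0, 0.3], [0.037, 0.001, -0.002, 0, 0.3]])

```text
clock: 31.05
tcp_pos: [0.4425, 0.1168, 0.2253]
orientation: [-0.084, 1.531, 0.044]
contact_force: [0.9, 0.2, -0.4]
grip_width: 0.0437
```

```bash
python3 - <<'E'
from h import *
st();  print(go([.449,.1135,.0713],4.7))
E
```

```text
t 31.1 grip [0.4487, 0.1131, 0.0705] jaw 4.7 F [0.9, 0.2, -0.4] w 0.0437 tilt -0.9989 j [0.11, 0.47, -0.61, 2.18, 0.54, 0.61, -0.82]
[-0.0008, 0.0004, 0.0004, 0.0]
```

Request:
servo_tool(motion=[[0.001, 0, 0, 0, 0.3], [0.001, 0, 0, 0, 0.1], [0.001, 0, 0, 0, -0.1], [0.001, 0, 0, 0, -0.25], [0.001, 0, 0, 0, -0.25], [-0.05, 0, 0, 0, -0.25], [-0.1, 0, 0, 0, -0.25], [-0.13, 0, 0, 0, -0.25]])

```text
clock: 31.85
tcp_pos: [0.4376, 0.1206, 0.3579]
orientation: [-0.083, 1.529, 0.045]
contact_force: [1.4, -0.3, 0.3]
grip_width: 0.0532
```

```bash
python3 - <<'E'
from h import *
st(); print(go([.47,-.12,.2]))
E
```

```text
t 31.9 grip [0.444, 0.1171, 0.2031] jaw 4.7 F [1.4, -0.3, 0.3] w 0.0532 tilt -0.9989 j [0.27, 0.24, -0.77, 2.08, 0.27, 0.87, -0.58]
[0.0095, -0.2382, 0.0061, 0.0]
```

Request:
servo_tool(motion=[[0, -0.238, 0, 0, -0.25], [0, -0.238, 0, 0, -0.25], [0, -0.238, 0, 0, -0.25], [0, -0.238, 0, 0, -0.25], [0, -0.238, 0, 0, -0.25], [0, -0.238, 0, 0, -0.25]])

```text
clock: 32.45
tcp_pos: [0.4567, -0.1222, 0.3638]
orientation: [-0.077, 1.53, 0.037]
contact_force: [-0.5, 0.1, -0.5]
grip_width: 0.053
```

```bash
python3 - <<'E'
from h import *
st(); t=grab_frame("top"); b=blobs(t,8); print(b)
h=[x[1] for x in b if x[1][0]<235 and x[1][1]<250][0]; print(tt(ray("top",h,.1)))
print(*dark(t,220,200,310,350,.071),sep="\n"); reader[3]=3.145
q=overlay(t,"top",140,185,480,365,2.3,reader=reader); cv2.imwrite("pics/p9.png",q[...,::-1])
E
```

```text
t 32.5 grip [0.4631, -0.126, 0.209] jaw 4.2 F [-0.5, 0.1, -0.5] w 0.053 tilt -0.9988 j [0.68, 0.24, -0.63, 2.05, 0.21, 0.87, 0.0]
[(np.int32(151), [381.6, 224.3]), (np.int32(49), [217.2, 234.4]), (np.int32(15), [254.1, 244.3]), (np.int32(10), [138.8, 246.0]), (np.int32(15), [258.7, 322.7])]
(np.float64(3.146294371952612), np.float64(0.11013076035416243))
(764, [0.5971, 0.123], 'rect', [0.5999, 0.1212], [52, 99], 'long deg', 97.4)
(742, [0.446, 0.1123], 'rect', [0.4462, 0.1129], [43, 88], 'long deg', 94.8)
```

View pics/p9.png

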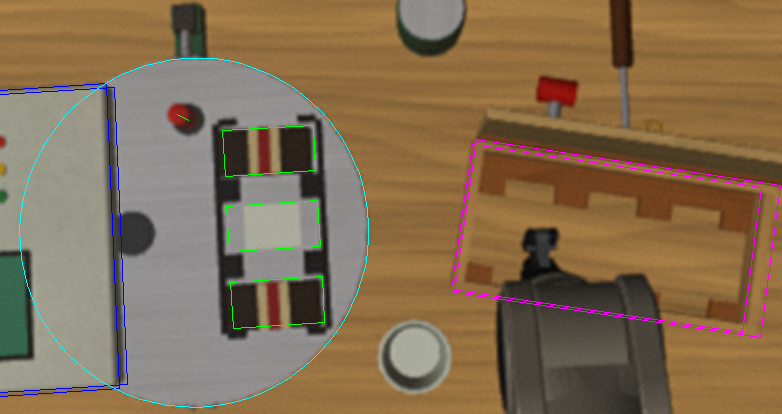

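```bash
python3 - <<'E'
from h import *
print(go([.626,.203,.18],94.2))
E
```

```text
[0.0281, 0.3131, 0.1862, -89.8]
```

Request:
servo_tool(motion=[[0.0, 0.313, 0.186, -89.8, -0.05], [0.0, 0.313, 0.186, -89.8, -0.05], [0.0, 0.313, 0.186, -89.8, -0.05], [0.0, 0.313, 0.186, -89.8, -0.05], [0.0, 0.313, 0.186, -89.8, -0.05], [0.0, 0.313, 0.186, -89.8, -0.05], [0.0, 0.313, 0.186, -89.8, -0.05], [0.0, 0.313, 0.186, -89.8, -0.05]])

```text
clock: 33.3
tcp_pos: [0.6176, 0.215, 0.3632]
orientation: [-1.033, 1.303, 0.969]
contact_force: [0.2, 0.6, -0.6]
grip_width: 0.0451
```

Request:
servo_tool(motion=[[0, 0, 0, -22, -0.05], [0, 0, 0, -22, -0.05], [0, 0, 0, -22, -0.05], [0, 0, 0, -22, -0.05]])

```text
clock: 33.7
tcp_pos: [0.6168, 0.2164, 0.3628]
orientation: [-1.323, 1.138, 1.253]
contact_force: [-0.5, -0.3, 0.2]
grip_width: 0.0447
```

```bash
python3 - <<'E'
from h import *
st(); print(go([.628,.2037,.096],94.2))
E
```

```text
t 33.7 grip [0.623, 0.214, 0.208] jaw 96.4 F [-0.5, -0.3, 0.2] w 0.0447 tilt -0.9991 j [0.2, 0.66, -0.95, 1.62, 0.62, 1.16, 0.78]
[0.1122, 0.0005, -0.0085, 2.2]
```

Request:
servo_tool(motion=[[0.04, 0, -0.008, 2, -0.05], [0.08, 0, -0.008, 2, -0.05], [0.112, 0, -0.008, 2, -0.05], [0.112, 0, -0.008, 2, -0.05], [0.112, 0, -0.008, 2, 0.8], [0.112, 0, -0.008, 2, 0.8], [0.112, 0, -0.008, 2, 0.8], [0.112, 0, -0.008, 2, 0.8]], force=60)

```text
clock: 34.5
tcp_pos: [0.6223, 0.2079, 0.2533]
orientation: [-1.297, 1.151, 1.227]
contact_force: [-2.1, 0.9, 7.0]
grip_width: 0.02
```

```bash
python3 - <<'E'
from h import *
st(); a,r=tt(pose()[2]); print(a,r); arc(hand,a-np.arange(9)*.12)
E
```

```text
t 34.5 grip [0.629, 0.2058, 0.0984] jaw 94.4 F [-2.1, 0.9, 7.0] w 0.02 tilt -0.999 j [0.16, 0.77, -0.86, 1.69, 0.73, 0.99, 0.68]
3.1572556347355354 0.11192731662740647
corr [0.0064, 0.0022, 0.0001]
[[0.0, 0.001, -0.013, 0], [0.0, 0.003, -0.026, 0], [0.0, 0.007, -0.039, 0], [0.0, 0.012, -0.051, 0], [0.0, 0.018, -0.062, 0], [0.0, 0.026, -0.073, 0], [-0.0, 0.036, -0.082, 0], [-0.0, 0.046, -0.091, 0]]
```

Request:
servo_tool(motion=[[0, 0.001, -0.013, 0, 0.8], [0, 0.004, -0.026, 0, 0.8], [0, 0.008, -0.039, 0, 0.8], [0, 0.013, -0.051, 0, 0.8], [0, 0.019, -0.062, 0, 0.8], [0, 0.027, -0.073, 0, 0.8], [0, 0.037, -0.082, 0, 0.8], [0, 0.047, -0.091, 0, 0.8]])

```text
clock: 35.3
tcp_pos: [0.5809, 0.1162, 0.2538]
orientation: [-1.294, 1.146, 1.231]
contact_force: [-3.2, 13.8, -2.8]
grip_width: 0.02
```

```bash
python3 - <<'E'
from h import *
st(); a,r=tt(pose()[2]); print(a,r); arc(hand,a-np.arange(9)*.13)
E
```

```text
t 35.3 grip [0.5875, 0.1151, 0.099] jaw 94.5 F [-3.2, 13.8, -2.8] w 0.02 tilt -0.9991 j [0.34, 0.69, -0.89, 1.85, 0.71, 0.91, 0.76]
2.2120048774052856 0.10683460270680761
corr [0.0071, -0.0016, -0.0025]
[[-0.0, 0.012, -0.008, 0], [-0.001, 0.025, -0.014, 0], [-0.001, 0.039, -0.018, 0], [-0.002, 0.053, -0.021, 0], [-0.003, 0.067, -0.021, 0], [-0.003, 0.081, -0.02, 0], [-0.004, 0.095, -0.017, 0], [-0.004, 0.108, -0.013, 0]]
```

Request:
servo_tool(motion=[[0, 0.011, -0.009, 0, 0.8], [0, 0.024, -0.016, 0, 0.8], [0, 0.038, -0.02, 0, 0.8], [0, 0.052, -0.023, 0, 0.8], [0, 0.066, -0.023, 0, 0.8], [0, 0.08, -0.022, 0, 0.8], [0, 0.094, -0.019, 0, 0.8], [0, 0.107, -0.015, 0, 0.8]])

```text
clock: 36.1
tcp_pos: [0.4757, 0.0913, 0.2509]
orientation: [-1.296, 1.148, 1.226]
contact_force: [-0.2, -0.0, 0.4]
grip_width: 0.0089
```

```bash
python3 - <<'E'
from h import *
st(); a,r=tt(pose()[2]); print(a,r); arc(hand,a-np.arange(9)*.11)
E
```

```text
t 36.1 grip [0.4827, 0.0896, 0.096] jaw 94.4 F [-0.2, -0.0, 0.4] w 0.0089 tilt -0.9989 j [0.43, 0.56, -0.94, 2.1, 0.7, 0.78, 0.7]
1.1810114175298942 0.1117949614942018
corr [0.004, -0.0005, 0.0017]
[[-0.001, 0.011, 0.005, 0], [-0.001, 0.021, 0.012, 0], [-0.002, 0.031, 0.019, 0], [-0.002, 0.039, 0.028, 0], [-0.003, 0.047, 0.037, 0], [-0.003, 0.053, 0.047, 0], [-0.003, 0.059, 0.058, 0], [-0.004, 0.063, 0.069, 0]]
```

Request:
servo_tool(motion=[[0, 0, 0, 0, 0.5], [0, 0, 0, 0, -0.05], [-0.04, 0, 0, 0, -0.05], [-0.09, 0, 0, 0, -0.05], [-0.12, -0.02, 0.1, 0, -0.05], [-0.12, -0.02, 0.15, 0, -0.05], [-0.12, -0.02, 0.2, 0, -0.05], [-0.12, -0.02, 0.2, 0, -0.05]])

```text
clock: 36.9
tcp_pos: [0.476, 0.2905, 0.3691]
orientation: [-1.295, 1.147, 1.224]
contact_force: [1.7, -0.2, 0.2]
grip_width: 0.0449
```

```bash
python3 - <<'E'
from h import *
st(); t=grab_frame("top"); s=grab_frame("scene"); print(blobs(t),blobs(s))
cv2.imwrite("pics/n2.png",t[...,::-1])
for _,uv in blobs(t):
    if uv[0]<330: print(uv,ray("top",uv,.1),tt(ray("top",uv,.1)))
E
```

```text
t 36.9 grip [0.4833, 0.2888, 0.2143] jaw 94.3 F [1.7, -0.2, 0.2] w 0.0449 tilt -0.9989 j [0.12, 0.52, -1.04, 1.84, 0.56, 1.07, 0.51]
[(np.int32(153), [381.6, 224.1]), (np.int32(53), [269.8, 289.4]), (np.int32(82), [403.6, 343.3])] [(np.int32(18), [472.0, 131.3]), (np.int32(37), [377.1, 141.3]), (np.int32(72), [320.4, 169.7]), (np.int32(235), [329.5, 193.1]), (np.int32(75), [155.5, 223.3]), (np.int32(383), [270.0, 271.1])]
[269.8, 289.4] [0.50909024 0.08702577 0.1       ] (np.float64(1.420135937125962), np.float64(0.10909884401953132))
```

```bash
python3 - <<'E'
from h import *
print(go([.507,.0875,.2],124),go([.507,.0875,.094],124))
E
```

```text
[0.0174, -0.0076, -0.2105, -29.0] [0.1233, -0.0027, -0.2097, -29.0]
```

Request:
servo_tool(motion=[[0, -0.005, -0.21, -29, -0.05], [0, -0.005, -0.21, -29, -0.05], [0, -0.005, -0.21, -29, -0.05], [0, -0.005, -0.21, -29, -0.05], [0, -0.005, -0.21, -29, -0.05], [0.05, -0.005, -0.21, -29, -0.05], [0.05, -0.005, -0.21, -29, -0.05]])

```text
clock: 37.7
tcp_pos: [0.4977, 0.0854, 0.318]
orientation: [-1.659, 0.854, 1.591]
contact_force: [-1.0, -0.3, -0.2]
grip_width: 0.045
```

```bash
python3 - <<'E'
from h import *
st(); print(go([.5085,.087,.092],124)); s=grab_frame("scene"); print(blobs(s))
E
```

```text
t 37.7 grip [0.5039, 0.0847, 0.1631] jaw 123.8 F [-1.0, -0.3, -0.2] w 0.045 tilt -0.9992 j [0.6, 0.56, -1.15, 2.0, 0.66, 0.97, 1.28]
[0.0712, -0.003, 0.0012, -0.2]
[(np.int32(17), [472.1, 131.2]), (np.int32(37), [377.1, 141.3]), (np.int32(264), [329.6, 194.0]), (np.int32(73), [155.5, 223.3]), (np.int32(395), [270.0, 271.4])]
```

Request:
servo_tool(motion=[[0.035, -0.003, 0.001, 0, -0.05], [0.071, -0.003, 0.001, 0, -0.05], [0.071, -0.003, 0.001, 0, -0.05], [0.071, -0.003, 0.001, 0, 0.8], [0.071, -0.003, 0.001, 0, 0.8], [0.071, -0.003, 0.001, 0, 0.8], [0.071, -0.003, 0.001, 0, 0.8]], force=80)

```text
clock: 38.45
tcp_pos: [0.5042, 0.089, 0.2521]
orientation: [-1.664, 0.85, 1.586]
contact_force: [-0.8, -6.2, 7.1]
grip_width: 0.02
```

```bash
python3 - <<'E'
from h import *
st(); a,r=tt(pose()[2]); print(a,r); arc(hand,a-np.arange(9)*.1)
E
```

```text
t 38.5 grip [0.5113, 0.0882, 0.0973] jaw 123.8 F [-0.8, -6.2, 7.1] w 0.02 tilt -0.9989 j [0.5, 0.65, -1.04, 2.03, 0.79, 0.87, 1.18]
1.4396016880905957 0.10777619114584887
corr [0.0053, 0.0015, -0.0016]
[[-0.001, 0.008, 0.007, 0], [-0.001, 0.016, 0.015, 0], [-0.002, 0.023, 0.024, 0], [-0.002, 0.029, 0.033, 0], [-0.002, 0.034, 0.043, 0], [-0.003, 0.038, 0.053, 0], [-0.003, 0.041, 0.063, 0], [-0.004, 0.043, 0.074, 0]]
```

Request:
servo_tool(motion=[[0, 0.009, 0.006, 0, 0.8], [0, 0.017, 0.014, 0, 0.8], [0, 0.024, 0.023, 0, 0.8], [0, 0.03, 0.032, 0, 0.8], [0, 0.035, 0.042, 0, 0.8], [0, 0.039, 0.052, 0, 0.8], [0, 0.042, 0.062, 0, 0.8], [0, 0.044, 0.073, 0, 0.8]])

```text
clock: 39.25
tcp_pos: [0.4262, 0.1235, 0.2508]
orientation: [-1.669, 0.862, 1.581]
contact_force: [-9.2, -15.9, 36.0]
grip_width: 0.0195
```

```bash
python3 - <<'E'
from h import *
st(); a,r=tt(pose()[2]); print(a,r); arc(hand,np.linspace(a,-.02,9))
E
```

```text
t 39.2 grip [0.4332, 0.1212, 0.096] jaw 123.6 F [-9.2, -15.9, 36.0] w 0.0195 tilt -0.9988 j [0.45, 0.56, -1.08, 2.18, 0.77, 0.8, 1.02]
0.6512135531982475 0.11253465982432881
corr [0.0041, -0.0024, 0.0005]
[[-0.0, 0.001, 0.009, 0], [-0.001, 0.001, 0.018, 0], [-0.001, 0.0, 0.028, 0], [-0.001, -0.001, 0.037, 0], [-0.002, -0.003, 0.046, 0], [-0.002, -0.006, 0.054, 0], [-0.002, -0.01, 0.063, 0], [-0.002, -0.014, 0.071, 0]]
```

Request:
servo_tool(motion=[[-0.003, -0.001, 0.004, 0, 0.8], [-0.004, -0.001, 0.012, 0, 0.8], [-0.005, -0.001, 0.022, 0, 0.8], [-0.005, -0.002, 0.031, 0, 0.8], [-0.005, -0.004, 0.04, 0, 0.8], [-0.005, -0.007, 0.05, 0, 0.8], [-0.005, -0.011, 0.059, 0, 0.8]])

```text
clock: 39.95
tcp_pos: [0.3957, 0.1772, 0.2528]
orientation: [-1.67, 0.878, 1.592]
contact_force: [-24.1, -17.1, 23.0]
grip_width: 0.0182
```

```bash
python3 - <<'E'
from h import *
st(); a,r=tt(pose()[2]); print(a,r); arc(hand,np.linspace(a,-.01,5))
E
```

```text
t 40.0 grip [0.4009, 0.1731, 0.0979] jaw 123.8 F [-24.1, -17.1, 23.0] w 0.0182 tilt -0.9991 j [0.32, 0.55, -1.09, 2.2, 0.76, 0.82, 0.89]
0.11856433949333411 0.11874857527155755
corr [0.0062, -0.008, -0.0031]
[[-0.0, -0.001, 0.003, 0], [-0.0, -0.003, 0.006, 0], [-0.0, -0.005, 0.01, 0], [-0.0, -0.006, 0.013, 0]]
```

Request:
servo_tool(motion=[[0, 0, 0, 0, 0.4], [0, 0, 0, 0, -0.05], [0, 0, 0, 0, -0.05], [-0.05, 0, 0, 0, -0.05], [-0.09, 0, 0, 29, -0.05], [-0.09, 0, 0, 29, -0.05], [-0.09, 0, 0, 29, -0.05], [-0.09, 0, 0, 29, -0.05]])

```text
clock: 40.75
tcp_pos: [0.3935, 0.1797, 0.3439]
orientation: [-1.303, 1.165, 1.226]
contact_force: [-0.3, -0.3, -0.2]
grip_width: 0.0451
```

```bash
python3 - <<'E'
from h import *
st(); t=grab_frame("top"); s=grab_frame("scene"); print(blobs(t),blobs(s))
for _,uv in blobs(t):
    if uv[0]<330: print(uv,ray("top",uv,.1),tt(ray("top",uv,.1)))
for a in (0,.05,.1,.15): print(a,proj("scene",W([*reader[:2],reader[2]+a],[[-.11,0,.08]])))
cv2.imwrite("pics/n3t.png",t[...,::-1]);cv2.imwrite("pics/n3s.png",s[...,::-1])
E
```

```text
t 40.8 grip [0.3992, 0.1757, 0.1891] jaw 94.4 F [-0.3, -0.3, -0.2] w 0.0451 tilt -0.999 j [0.41, 0.35, -1.15, 2.12, 0.46, 0.91, 0.65]
[(np.int32(151), [381.7, 224.3]), (np.int32(52), [224.1, 335.4]), (np.int32(82), [403.7, 343.3])] [(np.int32(17), [472.1, 131.2]), (np.int32(178), [332.8, 145.1]), (np.int32(56), [373.2, 140.6]), (np.int32(68), [434.4, 174.1]), (np.int32(74), [155.4, 223.3]), (np.int32(385), [270.0, 271.2])]
[224.1, 335.4] [0.40845734 0.18370617 0.1       ] (np.float64(0.03695772017388521), np.float64(0.10971126470402734))
0 [[331.27703006 144.70938136]]
0.05 [[329.37034668 146.00060475]]
0.1 [[327.55889758 147.35761759]]
0.15 [[325.8473001  148.77788633]]
```

```bash
python3 - <<'E'
from h import *
print(go([.4085,.184,.096],94.2))
E
```

```text
[0.0928, -0.0071, 0.0102, 0.5]
```

Request:
servo_tool(motion=[[0, -0.007, 0.01, 0, -0.05], [0.04, -0.007, 0.01, 0, -0.05], [0.085, -0.007, 0.01, 0, -0.05], [0.092, -0.007, 0.01, 0, -0.05], [0.092, -0.007, 0.01, 0, 0.8], [0.092, -0.007, 0.01, 0, 0.8], [0.092, -0.007, 0.01, 0, 0.8], [0.092, -0.007, 0.01, 0, 0.8]], force=60)

```text
clock: 41.65
tcp_pos: [0.4028, 0.1889, 0.2529]
orientation: [-1.306, 1.159, 1.23]
contact_force: [-3.2, 4.4, -0.7]
grip_width: 0.0202
```

```bash
python3 - <<'E'
from h import *
st(); print(tt(pose()[2]))
E
```

```text
t 41.6 grip [0.4087, 0.1852, 0.098] jaw 94.7 F [-3.2, 4.4, -0.7] w 0.0202 tilt -0.999 j [0.22, 0.51, -0.98, 2.18, 0.69, 0.77, 0.44]
(np.float64(0.023300310902966914), np.float64(0.10929137657697716))
```

Request:
servo_tool(motion=[[0, 0, 0.002, 0, 0.8], [0, 0, 0.004, 0, 0.8], [0, 0, 0.005, 0, 0.8], [0, 0, 0.005, 0, 0.8]])

```text
clock: 42.05
tcp_pos: [0.4025, 0.1931, 0.2528]
orientation: [-1.306, 1.163, 1.228]
contact_force: [-2.7, -4.4, 0.1]
grip_width: 0.02
```

```bash
python3 - <<'E'
from h import *
st(); print(tt(pose()[2]))
E
```

```text
t 42.0 grip [0.4083, 0.189, 0.098] jaw 94.6 F [-2.7, -4.4, 0.1] w 0.02 tilt -0.999 j [0.21, 0.51, -0.97, 2.17, 0.69, 0.78, 0.42]
(np.float64(-0.01154404263301323), np.float64(0.10937892008105735))
```

Request:
servo_tool(motion=[[0, 0, 0, 0, 0.4], [0, 0, 0, 0, 0.05], [0, 0, 0, 0, -0.05], [-0.05, 0, 0, 0, -0.05], [-0.1, 0, 0, 0, -0.05], [-0.12, 0, -0.1, 0, -0.05], [-0.12, 0, -0.15, 0, -0.05], [-0.12, 0, -0.2, 0, -0.05]])

```text
clock: 42.85
tcp_pos: [0.4102, 0.047, 0.3756]
orientation: [-1.309, 1.16, 1.227]
contact_force: [1.8, -1.3, -0.2]
grip_width: 0.0449
```

```bash
python3 - <<'E'
from h import *
st(); t=grab_frame("top"); s=grab_frame("scene"); b=blobs(t); print(b)
for _,uv in b:
    if uv[0]<330: print(uv,ray("top",uv,.1),tt(ray("top",uv,.1)))
im=np.zeros((600,800,3),np.uint8); 
q=cv2.resize(t[180:370,130:310],None,fx=2.2,fy=2.2); im[:q.shape[0],:q.shape[1]]=q
q=cv2.resize(s[90:260,310:500],None,fx=2.1,fy=2.1); im[:q.shape[0],400:400+q.shape[1]]=q
cv2.imwrite("pics/p10.png",im[:430,...,::-1])
E
```

```text
t 42.9 grip [0.4165, 0.0429, 0.2208] jaw 94.7 F [1.8, -1.3, -0.2] w 0.0449 tilt -0.9988 j [0.83, 0.24, -1.21, 2.13, 0.33, 0.92, 1.09]
[(np.int32(148), [381.6, 224.2]), (np.int32(49), [222.1, 335.8]), (np.int32(85), [403.7, 343.4])]
[222.1, 335.8] [0.40753794 0.18800135 0.1       ] (np.float64(-0.002697236307117712), np.float64(0.1102382583677365))
```

View pics/p10.png

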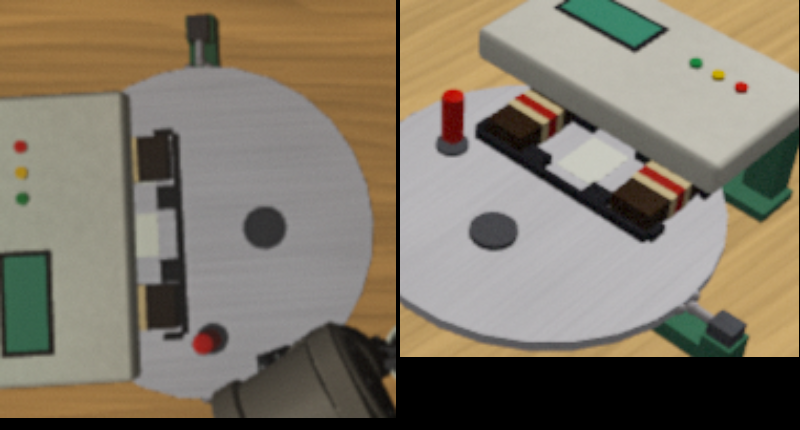

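```bash
python3 - <<'E'
from h import *
from scipy.optimize import minimize_scalar
o=minimize_scalar(lambda a:np.sum((proj("top",knob(a))[0]-[381.65,224.2])**2),bounds=(1,1.9),method="bounded"); print(o.x,o.fun,knob(o.x))
k=knob(o.x); print(go([k[0],k[1],.27],82.4))
E
```

```text
1.6309831696596728 0.0002977714487437036 [ 0.64685853 -0.14591975  0.17704991]
[-0.0363, -0.2191, -0.1982, 11.4]
```

Request:
servo_tool(motion=[[-0.04, 0, 0, 0, -0.4], [-0.045, -0.06, -0.05, 11.4, -0.4], [-0.045, -0.219, -0.198, 11.4, -0.4], [-0.045, -0.219, -0.198, 11.4, -0.4], [-0.045, -0.219, -0.198, 11.4, -0.4], [-0.045, -0.219, -0.198, 11.4, -0.4], [-0.045, -0.219, -0.198, 11.4, -0.4], [-0.045, -0.219, -0.198, 11.4, -0.4]])

```text
clock: 43.75
tcp_pos: [0.6442, -0.1458, 0.4322]
orientation: [-1.145, 1.262, 1.064]
contact_force: [-1.0, 0.2, -1.4]
grip_width: 0.0598
```

```bash
python3 - <<'E'
from h import *
st(); k=knob(1.631); print(go(k,82.4)); 
s=grab_frame("scene"); b=blobs(s); print(b, proj("scene",k))
print(rt(ray("top",(381.65,224.2),.18)))
E
```

```text
t 43.8 grip [0.6501, -0.1504, 0.2774] jaw 82.0 F [-1.0, 0.2, -1.4] w 0.0598 tilt -0.9988 j [0.76, 0.59, -0.96, 1.53, 0.54, 1.25, 1.15]
[0.0999, 0.0081, 0.0065, -0.4]
[(np.int32(17), [472.1, 131.2]), (np.int32(212), [334.9, 144.6]), (np.int32(57), [375.0, 140.7]), (np.int32(70), [434.8, 175.7]), (np.int32(74), [155.6, 223.2]), (np.int32(404), [270.1, 271.5])] [[265.97355302 270.67734283]]
[0.6465, -0.1456, 0.18]
```

Request:
servo_tool(motion=[[0.05, 0.008, 0.006, 0, -0.4], [0.099, 0.008, 0.006, 0, -0.4], [0.099, 0.008, 0.006, 0, -0.4], [0.099, 0.008, 0.006, 0, -0.4], [0.099, 0.008, 0.006, 0, 0.5], [0.099, 0.008, 0.006, 0, 0.5], [0.099, 0.008, 0.006, 0, 0.5], [0.099, 0.008, 0.006, 0, 0.5]], force=50)

```text
clock: 44.6
tcp_pos: [0.6403, -0.1391, 0.3366]
orientation: [-1.149, 1.258, 1.063]
contact_force: [0.2, -2.9, 8.0]
grip_width: 0.0331
```

```bash
python3 - <<'E'
from h import *
st(); arc(knob,np.linspace(1.631,1.631-.68,9))
E
```

```text
t 44.6 grip [0.647, -0.1438, 0.1818] jaw 82.2 F [0.2, -2.9, 8.0] w 0.0331 tilt -0.9986 j [0.73, 0.67, -0.91, 1.64, 0.63, 1.09, 1.07]
corr [0.0048, 0.0, -0.002]
[[-0.004, 0.01, -0.0, 0], [-0.007, 0.021, -0.0, 0], [-0.009, 0.032, -0.0, 0], [-0.01, 0.043, -0.0, 0], [-0.01, 0.054, -0.0, 0], [-0.009, 0.065, -0.0, 0], [-0.008, 0.075, -0.0, 0], [-0.005, 0.086, -0.0, 0]]
```

Request:
servo_tool(motion=[[-0.004, 0.01, 0, 0, 0.5], [-0.007, 0.021, 0, 0, 0.5], [-0.009, 0.032, 0, 0, 0.5], [-0.01, 0.043, 0, 0, 0.5], [-0.01, 0.054, 0, 0, 0.5], [-0.009, 0.065, 0, 0, 0.5], [-0.008, 0.075, 0, 0, 0.5], [-0.005, 0.086, 0, 0, 0.5]])

```text
clock: 45.4
tcp_pos: [0.5551, -0.1273, 0.339]
orientation: [-1.151, 1.255, 1.059]
contact_force: [5.5, -2.7, -2.5]
grip_width: 0.033
```

```bash
python3 - <<'E'
from h import *
st(); arc(knob,np.linspace(.951,.951-.7,9))
E
```

```text
t 45.4 grip [0.5624, -0.1322, 0.1843] jaw 82.1 F [5.5, -2.7, -2.5] w 0.033 tilt -0.9984 j [0.84, 0.55, -0.97, 1.85, 0.58, 1.0, 1.06]
corr [0.0064, 0.0011, -0.0022]
[[0.004, 0.011, 0.0, 0], [0.008, 0.021, 0.0, 0], [0.014, 0.031, 0.0, 0], [0.02, 0.04, 0.0, 0], [0.027, 0.049, 0.001, 0], [0.035, 0.058, 0.001, 0], [0.043, 0.065, 0.001, 0], [0.052, 0.072, 0.001, 0]]
```

Request:
servo_tool(motion=[[0.004, 0.011, 0, 0, 0.5], [0.008, 0.021, 0, 0, 0.5], [0.014, 0.031, 0, 0, 0.5], [0.02, 0.04, 0, 0, 0.5], [0.027, 0.049, 0, 0, 0.5], [0.035, 0.058, 0, 0, 0.5], [0.043, 0.065, 0, 0, 0.5], [0.052, 0.072, 0, 0, 0.5]])

```text
clock: 46.2
tcp_pos: [0.4864, -0.118, 0.2853]
orientation: [-1.154, 1.253, 1.057]
contact_force: [0.1, 1.0, 6.8]
grip_width: 0.033
```

```bash
python3 - <<'E'
from h import *
st(); arc(knob,np.linspace(.251,-.02,5)); print(go(knob(0)))
E
```

```text
t 46.2 grip [0.4941, -0.123, 0.1306] jaw 82.2 F [0.1, 1.0, 6.8] w 0.033 tilt -0.9982 j [0.88, 0.52, -0.96, 2.05, 0.63, 0.83, 0.99]
corr [0.0084, 0.0013, -0.0022]
[[0.007, 0.005, 0.0, 0], [0.015, 0.009, 0.0, 0], [0.023, 0.012, 0.001, 0], [0.031, 0.016, 0.001, 0]]
[0.0373, 0.016, -0.0015, 0.0]
```

Request:
servo_tool(motion=[[0.009, 0.005, 0, 0, 0.5], [0.018, 0.009, 0, 0, 0.5], [0.026, 0.012, 0, 0, 0.5], [0.034, 0.015, 0, 0, 0.5], [0.036, 0.015, 0, 0, 0.5], [0.036, 0.015, 0, 0, 0.5]])

```text
clock: 46.8
tcp_pos: [0.4715, -0.1159, 0.2488]
orientation: [-1.153, 1.256, 1.06]
contact_force: [-5.5, 1.9, 2.1]
grip_width: 0.0329
```

```bash
python3 - <<'E'
from h import *
st(); print(go(knob(0)))
E
```

```text
t 46.8 grip [0.4787, -0.121, 0.094] jaw 82.2 F [-5.5, 1.9, 2.1] w 0.0329 tilt -0.9984 j [0.84, 0.55, -0.91, 2.1, 0.69, 0.76, 0.92]
[0.0017, -0.0015, -0.0023, 0.0]
```

Request:
servo_tool(motion=[[0.003, 0, 0, 0, 0.5], [0.006, 0, 0, 0, 0.5], [0.006, 0, 0, 0, 0.5]])

```text
clock: 47.1
tcp_pos: [0.4703, -0.1154, 0.2433]
orientation: [-1.154, 1.258, 1.062]
contact_force: [-4.9, -1.1, 2.3]
grip_width: 0.0326
```

```bash
python3 - <<'E'
from h import *
st()
E
```

```text
t 47.1 grip [0.4772, -0.1207, 0.0885] jaw 82.3 F [-4.9, -1.1, 2.3] w 0.0326 tilt -0.9984 j [0.83, 0.55, -0.9, 2.11, 0.71, 0.75, 0.91]
```

Request:
servo_tool(motion=[[0, 0, 0, 0, 0.2], [0, 0, 0, 0, -0.2], [0, 0, 0, 0, -0.4], [-0.05, 0, 0, 0, -0.4], [-0.1, 0, 0, 0, -0.4], [-0.1, 0, 0, 0, -0.4]])

```text
clock: 47.7
tcp_pos: [0.4679, -0.1108, 0.3486]
orientation: [-1.16, 1.253, 1.055]
contact_force: [0.4, 0.3, 0.2]
grip_width: 0.0595
```

```bash
python3 - <<'E'
from h import *
st(); t=grab_frame("top"); s=grab_frame("scene"); print(blobs(t),blobs(s)); print("initial top knob 365.8 304.2 scene 224.4 237.4")
for a in np.arange(1.6,2.3,.1): print(round(a,1),proj("top",hasp(a)).round(1).tolist(),rt(hasp(a)))
E
```

```text
t 47.7 grip [0.4761, -0.1165, 0.194] jaw 82.3 F [0.4, 0.3, 0.2] w 0.0595 tilt -0.9979 j [0.98, 0.4, -1.06, 2.03, 0.49, 0.91, 1.09]
[(np.int32(51), [222.1, 335.8])] [(np.int32(17), [472.1, 131.2]), (np.int32(131), [334.2, 141.8]), (np.int32(55), [374.8, 140.6]), (np.int32(66), [434.5, 175.5]), (np.int32(75), [155.5, 223.3]), (np.int32(255), [224.7, 236.5])]
initial top knob 365.8 304.2 scene 224.4 237.4
1.6 [[405.1, 339.6]] [0.407, -0.2046, 0.1212]
1.7 [[404.5, 341.9]] [0.4019, -0.2039, 0.1179]
1.8 [[404.0, 343.9]] [0.3972, -0.2033, 0.1142]
1.9 [[403.4, 345.7]] [0.3929, -0.2027, 0.1101]
2.0 [[402.8, 347.3]] [0.389, -0.2022, 0.1055]
2.1 [[402.2, 348.7]] [0.3856, -0.2017, 0.1005]
2.2 [[401.6, 349.7]] [0.3826, -0.2013, 0.0953]
```

```bash
python3 - <<'E'
from h import *
print(knob(0),go(knob(0)+[0,0,.04]),go(knob(0)+[0,0,.03]))
E
```

```text
[ 0.4799587  -0.12355453  0.0925    ] [0.0573, -0.0048, -0.0034, 0.0] [0.0673, -0.0043, -0.0031, 0.0]
```

Request:
servo_tool(motion=[[0, -0.005, -0.003, 0, 1], [0, -0.005, -0.003, 0, 1], [0.03, -0.005, -0.003, 0, 1], [0.05, -0.005, -0.003, 0, 1], [0.06, -0.004, -0.003, 0, 1], [0.066, -0.004, -0.003, 0, 1], [0.07, -0.004, -0.003, 0, 1], [0.074, -0.004, -0.003, 0, 1]])

```text
clock: 48.6
tcp_pos: [0.4728, -0.1162, 0.275]
orientation: [-1.158, 1.265, 1.059]
contact_force: [-43.2, 5.6, 106.4]
grip_width: 0.0001
```

```bash
python3 - <<'E'
from h import *
st()
E
```

```text
t 48.6 grip [0.4793, -0.1226, 0.1203] jaw 82.3 F [-43.2, 5.6, 106.4] w 0.0001 tilt -0.9983 j [0.87, 0.51, -0.95, 2.08, 0.65, 0.81, 0.97]
```

Request:
servo_tool(motion=[[-0.03, 0, 0, 0, 1], [-0.08, 0, 0, 0, 0.2], [-0.08, 0, 0, 0, -0.05]])

```text
clock: 48.9
tcp_pos: [0.4719, -0.1116, 0.3607]
orientation: [-1.164, 1.259, 1.052]
contact_force: [1.1, -0.4, -1.2]
grip_width: 0.0282
```

```bash
python3 - <<'E'
from h import *
st(); print(blobs(grab_frame("scene"))); h=hasp(1.8); print(go([h[0],h[1],.2],82.4),go(h,82.4))
E
```

```text
t 48.9 grip [0.4798, -0.1184, 0.2061] jaw 82.3 F [1.1, -0.4, -1.2] w 0.0282 tilt -0.9977 j [0.99, 0.39, -1.07, 2.01, 0.48, 0.94, 1.11]
[(np.int32(18), [472.0, 131.3]), (np.int32(134), [334.2, 141.9]), (np.int32(58), [374.9, 140.6]), (np.int32(70), [434.7, 175.6]), (np.int32(76), [155.6, 223.2]), (np.int32(243), [224.6, 237.7])]
[0.0034, 0.0692, -0.0941, -0.2] [0.0889, 0.0738, -0.0909, -0.2]
```

Request:
servo_tool(motion=[[0, 0.07, -0.094, 0, -0.2], [0, 0.07, -0.094, 0, -0.2], [0, 0.07, -0.094, 0, -0.2], [0, 0.07, -0.094, 0, -0.2], [0, 0.07, -0.094, 0, -0.2]])

```text
clock: 49.45
tcp_pos: [0.389, -0.196, 0.3578]
orientation: [-1.162, 1.262, 1.053]
contact_force: [1.0, -0.2, 0.6]
grip_width: 0.0513
```

```bash
python3 - <<'E'
from h import *
st(); h=hasp(1.78); print(h,go(h,82.4))
E
```

```text
t 49.5 grip [0.3965, -0.2028, 0.2031] jaw 82.2 F [1.0, -0.2, 0.6] w 0.0513 tilt -0.9979 j [1.31, 0.3, -1.12, 2.12, 0.39, 0.87, 1.4]
[ 0.39812936 -0.20339356  0.11501845] [0.088, 0.003, 0.0028, -0.2]
```

Request:
servo_tool(motion=[[0.045, 0.003, 0.003, 0, -0.2], [0.086, 0.003, 0.003, 0, -0.2], [0.086, 0.003, 0.003, 0, -0.2], [0.086, 0.003, 0.003, 0, 0.8], [0.086, 0.003, 0.003, 0, 0.8], [0.086, 0.003, 0.003, 0, 0.8], [0.086, 0.003, 0.003, 0, 0.8]], force=30)

```text
clock: 50.15
tcp_pos: [0.3918, -0.1946, 0.2737]
orientation: [-1.164, 1.257, 1.052]
contact_force: [2.0, 7.8, -2.7]
grip_width: 0.023
```

```bash
python3 - <<'E'
from h import *
st(); arc(hasp,np.linspace(1.78,.8,9))
E
```

```text
t 50.1 grip [0.3999, -0.2012, 0.119] jaw 82.3 F [2.0, 7.8, -2.7] w 0.023 tilt -0.9977 j [1.14, 0.44, -0.98, 2.19, 0.61, 0.72, 1.19]
corr [0.004, 0.0017, -0.0023]
[[-0.004, -0.006, -0.0, 0], [-0.007, -0.013, -0.0, 0], [-0.01, -0.02, -0.0, 0], [-0.011, -0.027, -0.0, 0], [-0.012, -0.034, -0.0, 0], [-0.011, -0.042, -0.0, 0], [-0.01, -0.049, -0.0, 0], [-0.008, -0.056, -0.0, 0]]
```

Request:
servo_tool(motion=[[-0.004, -0.006, -0.001, 0, 0.8], [-0.007, -0.013, -0.001, 0, 0.8], [-0.01, -0.02, -0.001, 0, 0.8], [-0.011, -0.027, -0.001, 0, 0.8], [-0.012, -0.034, -0.001, 0, 0.8], [-0.011, -0.042, -0.001, 0, 0.8], [-0.01, -0.049, -0.001, 0, 0.8], [-0.008, -0.056, -0.001, 0, 0.8]])

```text
clock: 50.95
tcp_pos: [0.4468, -0.2017, 0.2863]
orientation: [-1.164, 1.258, 1.053]
contact_force: [-4.1, 5.5, 4.0]
grip_width: 0.023
```

```bash
python3 - <<'E'
from h import *
st(); arc(hasp,np.linspace(.8,0,8)); print(go(hasp(0)+[0,0,.004]))
E
```

```text
t 51.0 grip [0.4548, -0.2083, 0.1317] jaw 82.3 F [-4.1, 5.5, 4.0] w 0.023 tilt -0.9978 j [1.07, 0.49, -0.96, 2.07, 0.61, 0.81, 1.18]
corr [0.0053, 0.0014, -0.0024]
[[0.003, -0.006, 0.0, 0], [0.006, -0.012, 0.0, 0], [0.01, -0.018, 0.0, 0], [0.015, -0.023, 0.0, 0], [0.02, -0.027, 0.001, 0], [0.026, -0.031, 0.001, 0], [0.032, -0.035, 0.001, 0]]
[0.0332, -0.0334, -0.0015, 0.0]
```

Request:
servo_tool(motion=[[0.003, -0.006, -0.001, 0, 0.8], [0.006, -0.012, -0.001, 0, 0.8], [0.01, -0.018, -0.001, 0, 0.8], [0.015, -0.023, -0.001, 0, 0.8], [0.02, -0.027, -0.001, 0, 0.8], [0.026, -0.031, -0.001, 0, 0.8], [0.033, -0.034, -0.001, 0, 0.8], [0.034, -0.034, -0.001, 0, 0.8]])

```text
clock: 51.75
tcp_pos: [0.4854, -0.2074, 0.2573]
orientation: [-1.168, 1.25, 1.049]
contact_force: [3.2, 3.9, 8.0]
grip_width: 0.0231
```

```bash
python3 - <<'E'
from h import *
st(); print(go(hasp(0)))
E
```

```text
t 51.8 grip [0.4946, -0.2139, 0.1027] jaw 82.4 F [3.2, 3.9, 8.0] w 0.0231 tilt -0.9974 j [0.98, 0.58, -0.89, 2.01, 0.69, 0.79, 1.12]
[0.006, 0.0054, -0.0022, 0.0]
```

Request:
servo_tool(motion=[[0.003, 0, 0, 0, 0.8], [0.003, 0, 0, 0, 0.8], [0, 0, 0, 0, 0.3], [0, 0, 0, 0, -0.2], [0, 0, 0, 0, -0.2], [-0.05, 0, 0, 0, -0.2], [-0.1, 0, 0, 0, -0.2], [-0.14, 0, 0, 0, -0.2]])

```text
clock: 52.55
tcp_pos: [0.4773, -0.2013, 0.3995]
orientation: [-1.169, 1.249, 1.048]
contact_force: [1.6, -1.0, -0.1]
grip_width: 0.0512
```

Request:
servo_tool(motion=[[-0.04, 0, -0.05, 0, -0.2], [-0.04, 0, -0.1, 0, -0.2], [-0.04, 0, -0.15, 0, -0.2], [-0.04, 0, -0.2, 0, -0.2], [-0.04, 0, -0.25, 0, -0.2], [-0.04, 0, -0.25, 0, -0.2]])

```text
clock: 53.15
tcp_pos: [0.4388, -0.4546, 0.447]
orientation: [-1.163, 1.256, 1.041]
contact_force: [-0.1, -0.2, -0.7]
grip_width: 0.051
```

```bash
python3 - <<'E'
from h import *
st(); t=grab_frame("top"); s=grab_frame("scene"); bt=blobs(t); print(bt,blobs(s))
for _,uv in bt:
    if uv[0]<240: print(tt(ray("top",uv,.1)))
im=np.zeros((600,800,3),np.uint8)
q=cv2.resize(t[170:370,110:490],None,fx=2.1,fy=2.1); q=q[:,:798]; im[:320,:q.shape[1]]=q[50:370]
q=cv2.resize(s[205:380,80:320],None,fx=1.6,fy=1.6); im[320:600,:q.shape[1]]=q[:280]
q=cv2.resize(s[90:230,310:500],None,fx=2,fy=2); im[320:600,400:780]=q
cv2.imwrite("pics/p11.png",im[...,::-1])
E
```

```text
t 53.1 grip [0.448, -0.4614, 0.2924] jaw 81.9 F [-0.1, -0.2, -0.7] w 0.051 tilt -0.9972 j [1.4, 0.53, -0.99, 1.6, 0.48, 1.2, 1.76]
[(np.int32(125), [365.8, 304.2]), (np.int32(20), [409.2, 302.8]), (np.int32(48), [222.0, 335.8])] [(np.int32(16), [472.1, 131.1]), (np.int32(56), [334.7, 136.0]), (np.int32(58), [374.9, 140.6]), (np.int32(69), [434.7, 175.6]), (np.int32(228), [224.4, 237.3]), (np.int32(28), [177.3, 258.5])]
(np.float64(-0.00465260346349694), np.float64(0.11022627670391046))
```

View pics/p11.png

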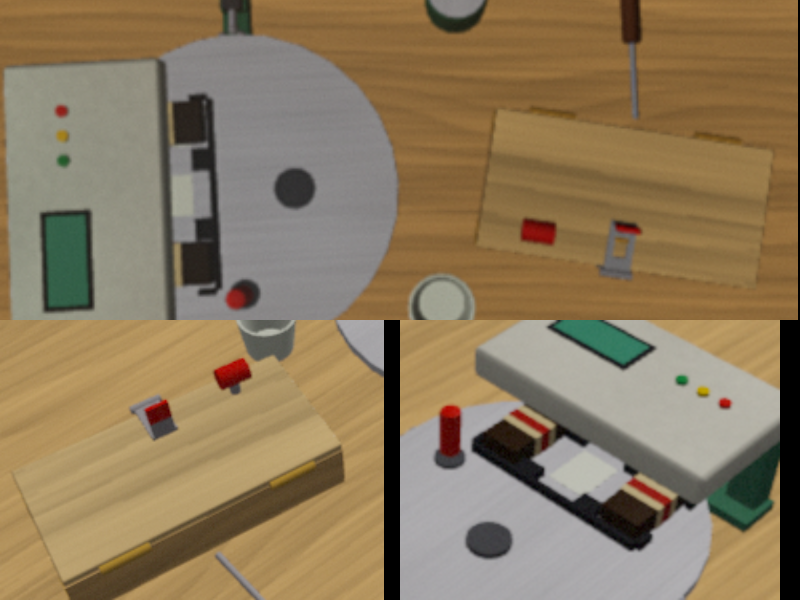

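```bash
python3 - <<'E'
from h import *
p=W(case,[[-.031,0,.17]])[0]; print(p,go(p,82.4))
E
```

```text
[ 0.48584574 -0.21514789  0.17      ] [0.1142, 0.0051, 0.2483, -0.3]
```

Request:
servo_tool(motion=[[0.03, 0.005, 0.248, 0, 1], [0.03, 0.005, 0.248, 0, 1], [0.03, 0.005, 0.248, 0, 1], [0.03, 0.005, 0.248, 0, 1], [0.06, 0.005, 0.248, 0, 1], [0.114, 0.005, 0.248, 0, 1], [0.114, 0.005, 0.248, 0, 1], [0.114, 0.005, 0.248, 0, 1]])

```text
clock: 54.05
tcp_pos: [0.476, -0.2077, 0.324]
orientation: [-1.164, 1.252, 1.049]
contact_force: [-0.2, -0.3, 0.5]
grip_width: -0.0002
```

```bash
python3 - <<'E'
from h import *
st(); p=W(case,[[-.03,0,.133]])[0]; print(p,go(p,82.4))
E
```

```text
t 54.0 grip [0.4849, -0.214, 0.1694] jaw 82.3 F [-0.2, -0.3, 0.5] w -0.0002 tilt -0.9975 j [1.07, 0.48, -0.99, 1.98, 0.56, 0.89, 1.23]
[ 0.48683688 -0.2152807   0.133     ] [0.0365, 0.0002, 0.0002, -0.1]
```

Request:
servo_tool(motion=[[0.02, 0, 0, 0, 1], [0.036, 0, 0, 0, 1], [0.038, 0, 0, 0, 1], [0.04, 0, 0, 0, 1], [0.041, 0, 0, 0, 1], [0.042, 0, 0, 0, 1]])

```text
clock: 54.65
tcp_pos: [0.4788, -0.2096, 0.283]
orientation: [-1.165, 1.251, 1.047]
contact_force: [0.7, -0.8, 1.3]
grip_width: -0.0002
```

```bash
python3 - <<'E'
from h import *
st(); print(blobs(grab_frame("scene")))
E
```

```text
t 54.6 grip [0.488, -0.2159, 0.1284] jaw 82.2 F [0.7, -0.8, 1.3] w -0.0002 tilt -0.9974 j [1.02, 0.54, -0.93, 2.0, 0.64, 0.83, 1.17]
[(np.int32(17), [472.1, 131.2]), (np.int32(145), [334.3, 142.7]), (np.int32(58), [374.9, 140.6]), (np.int32(69), [434.4, 175.4]), (np.int32(245), [224.5, 237.7])]
```

Contact is light (about 1 N) at 0.1284; continue in small steps.

Request:
servo_tool(motion=[[0.001, 0, 0, 0, 1], [0.002, 0, 0, 0, 1], [0.003, 0, 0, 0, 1], [0.003, 0, 0, 0, 1]])

```text
clock: 55.1
tcp_pos: [0.4789, -0.2097, 0.2796]
orientation: [-1.165, 1.251, 1.048]
contact_force: [0.0, -0.0, 1.1]
grip_width: -0.0001
```

Request:
servo_tool(motion=[[0.001, 0, 0, 0, 1], [0.0015, 0, 0, 0, 1]])

```text
clock: 55.3
tcp_pos: [0.4792, -0.2096, 0.2789]
orientation: [-1.165, 1.252, 1.047]
contact_force: [-5.1, 0.9, 14.0]
grip_width: 0.0003
```

Request:
servo_tool(motion=[[-0.03, 0, 0, 0, 1], [-0.08, 0, 0, 0, 1], [-0.13, 0, 0, 0, 1], [-0.16, 0, -0.05, 0, 1], [-0.16, 0, -0.1, 0, 1], [-0.16, 0, -0.15, 0, 1], [-0.16, 0, -0.2, 0, 1], [-0.16, 0, -0.25, 0, 1]])

```text
clock: 56.1
tcp_pos: [0.4361, -0.4453, 0.4465]
orientation: [-1.165, 1.253, 1.048]
contact_force: [1.1, 0.1, 1.4]
grip_width: 0.0004
```

```bash
python3 - <<'E'
from h import *
st(); t=grab_frame("top"); print(blobs(t),blobs(grab_frame("scene")))
print([tt(ray("top",u,.1))[0] for _,u in blobs(t) if u[0]<240])
for uv,z in(((320,333),.055),((327,189),.105)): pass
t0=cv2.cvtColor(cv2.imread("pics/top0.png"),cv2.COLOR_BGR2RGB)
for n,(x0,y0,x1,y1) in dict(cup=(300,320,340,360),caddy=(308,168,348,212),pick=(398,168,420,245)).items(): print(n,np.abs(t[y0:y1,x0:x1].astype(int)-t0[y0:y1,x0:x1]).mean().round(1))
E
```

```text
t 56.1 grip [0.4451, -0.4518, 0.2919] jaw 82.2 F [1.1, 0.1, 1.4] w 0.0004 tilt -0.9974 j [1.4, 0.52, -1.0, 1.62, 0.47, 1.19, 1.75]
[(np.int32(122), [365.9, 304.3]), (np.int32(18), [408.5, 300.0]), (np.int32(48), [222.0, 335.7])] [(np.int32(17), [472.1, 131.2]), (np.int32(61), [334.5, 136.2]), (np.int32(58), [374.9, 140.6]), (np.int32(71), [434.8, 175.6]), (np.int32(229), [224.4, 237.3]), (np.int32(36), [179.2, 263.9])]
[np.float64(-0.004568980490765262)]
cup 1.8
caddy 1.7
pick 1.8
```

```bash
python3 -c "
from bench import *
print(hand_in())"
```

```text
the job is handed in; nothing more can be done
None
```

The job is handed in at about 56 s of the 210 s allowed. Only two bricks were in the case. Both now lie in the outer nests under the reading head, the turntable is home, and the lid and hasp are shut.

**Last checks**
- **Turntable:** the handle measures about −0.005 rad by camera, inside the 0.04 rad limit.
- **Bricks:** the last viewed picture shows both seated between their stops, and their red bands had not moved in the final frame. Each lay about 2–3 mm from its nest centre in the loading detent; I took no nest measurement under the head.
- **Lid and hasp:** the knob and the hasp tab are back within 1 pixel of their starting image positions.
- **Bystanders:** the picture patches around the cup, caddy and tea pick are unchanged from the start.
- **Robot:** the arm is clear of everything.

**What went wrong and was mended**
- My first reader fit was about 5 mm off, mainly because the scene camera disagreed with the top camera. The table first stopped about 0.1 rad short of the loading detent. I refitted from the top camera and pushed it home.
- The grip on the handle was lost once during the return turn, and the handle later slid along the pads. I regrasped both times.
- The hasp first stayed about 0.17 rad up and had to be pressed down.

**Could count against the run**
- One press on the lid knob with the closed fingertips briefly reached about 115 N total (106 N vertical), close to the 120 N wrist limit. I took the 40 N press limit not to apply to fingertips.
- The hand-in gave no verdict.

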